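# Cock and load the toy catapult

## Task

Make the wooden toy catapult on the stall ready to shoot: draw its sprung throwing arm down by the cross handle, slide it sideways so that the ball end of the handle goes under the lip of the steel hair-trigger catch, and ease it up until it hangs on the catch by itself. Feel your way: never push the catch over, wrench it or let the arm snap up. Then set the wooden ball from its stand in the arm's cup and leave the catapult cocked and loaded, with the other goods undisturbed.

Things in the scene. Friction and masses are not known exactly. Their poses are not given: they have to be found in the camera images.
- catapult: Wooden toy catapult screwed to the table: base board 260 (x) x 140 (y) x 18 mm high. Origin: on the table under the board, its y edges at -60 and +80 mm. It shoots to +x; the arm is drawn down towards its -x end; the catch stands on its +y side. Two uprights (148 mm high, inner faces at y = -48 and +68 mm) carry a level axle along y at x = +90, z = 75 mm, and a cross bar at z = 143 to 157 mm, x = 51 to 83 mm.
- throw_arm (a joint): Swing of the throwing arm about the axle, rad: 0 at rest (arm raised 0.873 rad above level, pointing to -x and up), growing as it is drawn down; 0.873 is level; stopped at 0.963. The handle bar runs 180 mm from the axle. A spring pulls it back up: about 4 N at the handle at rest, 7 N when level. Hooked, it reads 0.77 to 0.87 depending on the height of the catch.
- side_shift (a joint): Sideways position of the throwing arm on its axle, m: 0 to 0.085, growing towards the catapult's +y (towards the catch). Light friction (about 0.6 N), no spring; it starts at 0 to 0.006, where the arm comes down clear of the catch. The arm's middle plane lies at catapult y = -35 mm + side_shift.
- handle (a point): Point to grip: axis of the round wooden cross handle, 30 mm to the catapult's -y side of the arm's middle plane. The handle lies along catapult y and ends on each side in a 22 mm ball (centres 60 mm from the arm's middle plane). Here it carries a free-turning sleeve, 14 mm across and 38 mm long, so the fingers need not tilt with the arm; it can creep a few mm in the grip, so watch throw_arm. The arm is 20 mm wide.
- hook_ball: Origin: centre of the 22 mm ball at the +y end of the cross handle, the end to hook. A tooth 3 mm thick hangs 4 mm down from the free end of the catch's lip, leaving a throat 20 mm long between tooth and stem: the ball goes in under the tooth (with the arm drawn to about 0.92 rad), up to the stem, then up behind the tooth against the lip.
- trigger (a joint): Tilt of the hair-trigger catch, rad: 0 upright; grows as it is pushed over outwards (to catapult +y, away from the arm) against a light spring: at the height of the ball end it begins to tip at about 2 N, and past 0.08 rad (3.5 mm, about 4 N) it has tripped. It is a steel stem at catapult x = -90 mm, 16 mm wide in x, with a level lip reaching 23 mm from the stem towards the arm, and a finger tail outside.
- catch_slot (a point): Middle of the place where the catch can be set, fixed on the base board 18 mm over the table at catapult x = -90, y = +92 mm. The catch itself is not measured: its stem's inner face lies up to 20 mm either way along catapult y from here (side_shift 0.036 to 0.076 when the ball end touches it), the lip's underside 88 to 102 mm over the table. Its tail reaches 38 mm beyond that face.
- cup_seat (a point): Where the ball's centre lies when it sits in the cup: a wooden ring 28 mm across, 9 mm high, with a 20 mm mouth, on top of the arm 128 mm from the axle (52 mm from the handle); the ring's top is 14 mm below this point. Moves with the arm; the arm's own +z is up out of the cup.
- ball_center (a point): Centre of the plain wooden ball, 34 mm across, about 20 g, resting on a fixed ring stand (29 mm across, 16 mm high).
- doll: Bystander: turned wooden figure, 48 mm across, 96 mm high; origin at the centre of its underside. Not to be disturbed.
- straw_jar: Bystander: clay jar with straw stalks, 72 mm across, jar 90 mm high, stalks to 200 mm high and 40 mm out; origin at the centre of its underside. Not to be disturbed.
- gift_box: Bystander: wooden box 84 x 84 mm, 64 mm high; origin at the centre of its underside. Not to be disturbed.
- ball: The same ball as a body; its origin lies on its surface and turns as it rolls, so use ball_center.

How it is judged:
On the way:
1. the arm hangs drawn on the catch by itself, with nothing touched by the fingers (value of joint throw_arm above 0.76 rad and contact force between the fingers and anything else below 0.1 N), for 0.3 s.
At the end, for the whole second after the job is handed in: The throwing arm hangs still on the catch (throw_arm above 0.76 rad, the catch tilted less than 0.06 rad), and the ball lies still in the cup, its centre within 6 mm of its seat (value of joint throw_arm above 0.76 rad and value of joint trigger below 0.06 rad and velocity of joint throw_arm between -0.1 and 0.1 rad/s and distance between ball_center and cup_seat below 0.006 m and linear speed of ball below 0.03 m/s); the robot touches nothing.
It fails at once if the hair-trigger catch is pushed over past 0.08 rad (about 4 N sideways on it) (value of joint trigger above 0.08 rad).
It fails at once if the arm snaps up or is fired (faster than 5 rad/s upwards, as when let go more than some 4 mm short of the lip) (velocity of joint throw_arm below -5 rad/s).
It fails at once if the ball end of the handle is forced against the catch with more than 20 N (the spring alone gives about 7 N) (contact force between hook_ball and anything else above 20 N).
It fails at once if a bystander (doll, straw jar or gift box) is moved more than 20 mm (distance of any of doll, straw_jar, gift_box from where it was at the start of the episode above 0.02 m).
It also fails if it takes over 62 s, if anything falls off the work surface, if the arm or the gripper's body presses on something with over 40 N, if the wrist force passes 120 N, or if a joint passes its speed limit or range.

## Robot

A 7-joint arm with a two-finger parallel gripper is mounted at the origin on the work surface. World frame = base frame: x ahead of the robot, y to its left, z up, the work surface at z = 0. Lengths are in m, angles in rad, forces in N, time in s.
With the tool pointing down it reaches from about 0.4 to 0.85 m from the base axis. Payload 10.4 kg.
Tool frame: the origin (TCP) lies on the mounting face of the last link; the fingertips stand 173 mm ahead of it and the grasp point (between the pads) lies 155 mm ahead of it; x points along the fingers, y is the direction in which the jaws open and shut, and the axes are right-handed (so a half turn about x gives the same grasp; the last joint's range is limited). The gripper opens to 85 mm and grips with 20 to 120 N. Pads are 22 mm wide; open, the fingers measure 114 mm over their backs; the gripper's body (76 mm by 85 mm) begins 54 mm behind the grasp point. The pads swing forward as they close: fully open they stand 13 mm farther back than shut.
Start: joints at [-1.251, 0.332, -0.065, 1.46, 0.022, 1.35, -0.088], TCP at [0.21, 0.589, 0.405] pointing down, gripper open.
Joint ranges: [-2.6, 2.6], [-0.5, 2.12], [-1.47, 1.34], [0.16, 2.42], [-1.27, 4.41], [0.06, 2.06], [-2.6, 2.6]. Speed limits (rad/s): [2.22, 2.22, 2.79, 2.79, 3.14, 3.14, 3.14].

## Interface

Orientations are given as a unit quaternion [x, y, z, w].
In Python, from cell import monitor, imaging, workorder gives the robot as it stands.
- The arm moves only by the tool step_arm, never from a script. Its argument "series" is a list of rows, each a list of 5 numbers: the opening, from 0 (shut) to 1 (fully open), then the shift along the tool's x, y, z in m, then the turn about the tool's x in rad. A call has exactly 10 rows; each row shifts and turns the pose as measured when the row begins, along the tool's axes as they then stand; what a row does not reach is not made up. A row lasts 1/8 s, in which the tool goes at most 62.5 mm and 10.7 degrees, less where a joint would pass 70% of its speed; a pose out of reach is approached as far as the arm can. A call is refused whole if a number of a shift passes 0.0625 or a number of a turn 0.188, either way. A call with a gripper value outside its range is refused whole. The fingers move at their own pace and stop on an object; "newtons" is the grip in N (left out, the last holds). Time passes only in rows, so rows that do not move let the fingers close, or fill a call up. It gives the time, the measured TCP pose, the force and the opening at its end, in the units of the state.
- monitor.get_state(): the state, without advancing time (a new reading comes with each control period).
- imaging.snapshot(name): name is "scene" or "top" or "wrist"; returns a dict with "pixels" (384x512x3 uint8, red, green, blue), "fovy" (degrees; the focal length in pixels is half the picture's height over the tangent of half this angle, whatever the lens; pixels are square), "cx", "cy" (the principal point, pixels), "distortion" ([k1, k2, p1, p2, k3] as OpenCV has them; the pictures are not rectified), "R" (3x3) and "t" (3): a world point X has camera coordinates R X + t. Camera axes: x right, y down, z forward; pixel columns grow to the right and rows downward; lengths in m; the calibration is good to about 2 mm. A picture is of the moment at which its call begins. There is no depth.
- workorder.finish_job(): hands the job in, once; it reports no verdict.
The state is a dict: "clock": time; "joint_pos": joint angles; "qd": joint speeds; "joint_torque": joint torques, N m; "tcp_pos": TCP position; "tcp_rot": TCP orientation; "force": force on the tool from outside, world axes, zero at the start; "wrist_torque": the same for the moment, N m; "finger_gap": opening from 0.0 (shut) to 1.0 (fully open).
Only numpy, scipy, OpenCV 4.12 (cv2) and the standard library are available. Lean on these libraries where they do the work, as an engineer would, in place of code of your own. Each camera call takes 0.05 s, during which the arm holds its last target.

## Working session

There is one attempt and no reset: what is moved stays moved. The work goes in short steps, Python scripts to look and compute and a tool call to move; the robot and the scene stay as the last step left them, time stands still between calls to the robot, and variables do not carry over. Pictures are saved under pics/ and viewed, and the job is handed in when it is done.

Besides the shell and the picture viewer there is one more tool, called after "Request:" as name([rows], argument=value, ...), one row to a line, values as JSON. step_arm: Moves the arm, as the interface text tells. Its arguments: {"type":"object","properties":{"series":{"type":"array","items":{"type":"array","items":{"type":"number"}}},"newtons":{"type":"number"}},"required":["series"]}

```bash
mkdir -p pics; ls; cat > h.py <<'E'
import numpy as np, cv2, json
from cell import monitor, imaging, workorder
from scipy.spatial.transform import Rotation as Ro
def snap(n,f=None):
    s=imaging.snapshot(n)
    if f: cv2.imwrite('pics/'+f+'.png',cv2.cvtColor(s['pixels'],cv2.COLOR_RGB2BGR))
    return s
def K(s):
    f=s['pixels'].shape[0]/2/np.tan(np.radians(s['fovy'])/2)
    return np.array([[f,0,s['cx']],[0,f,s['cy']],[0,0,1]])
def proj(s,P):
    R=np.array(s['R']);t=np.array(s['t'])
    return cv2.projectPoints(np.atleast_2d(np.array(P,float)),cv2.Rodrigues(R)[0],t,K(s),np.array(s['distortion']))[0][:,0]
def ray(s,px):
    u=cv2.undistortPoints(np.array([[px]],float),K(s),np.array(s['distortion']))[0,0]
    R=np.array(s['R']);t=np.array(s['t'])
    return -R.T@t, R.T@np.array([u[0],u[1],1])
def onz(s,px,z):
    o,d=ray(s,px); return o+d*(z-o[2])/d[2]
def tri(l):
    A=np.zeros((3,3));b=np.zeros(3)
    for s,px in l:
        o,d=ray(s,px);d=d/np.linalg.norm(d);M=np.eye(3)-np.outer(d,d);A+=M;b+=M@o
    return np.linalg.solve(A,b)
E
python3 - <<'E'
from h import *
import pickle
d={}
for n in ["scene","top","wrist"]:
    s=snap(n,n+'0'); d[n]=s
    print(n,s['fovy'],np.round(-np.array(s['R']).T@np.array(s['t']),3))
pickle.dump(d,open('s0.pkl','wb'))
st=monitor.get_state(); print(st)
print(Ro.from_quat(st['tcp_rot']).as_matrix())
E
```

```text
pics
scene 51.12434629968696 [ 1.024 -0.171  0.901]
top 54.73245382950205 [5.070e-01 1.000e-03 1.013e+00]
wrist 71.55094626226602 [0.141 0.613 0.374]
{'clock': 0.15, 'joint_pos': array([-1.25060518,  0.3327165 , -0.0646921 ,  1.46070811,  0.02161207,
        1.34990229, -0.08850948]), 'qd': array([ 1.80633376e-04, -1.98100877e-03, -8.00926310e-04, -3.60227967e-03,
       -3.33300034e-05, -3.47850668e-04,  2.51073648e-05]), 'joint_torque': array([ 8.31612924e-04, -6.25825739e+01,  4.92916885e-02, -3.91850388e+01,
        1.63490960e-02,  7.53770582e-03, -2.51451451e-05]), 'tcp_pos': array([0.2100418, 0.5885563, 0.4041242]), 'tcp_rot': array([ 0.12023708,  0.69678845, -0.12096657,  0.69670365]), 'force': array([-0.14082462, -0.27197406, -0.31092651]), 'wrist_torque': array([-0.03029719, -0.0139629 , -0.00082297]), 'finger_gap': 0.9973410410627195}
[[-2.94124660e-04  3.36115326e-01  9.41820790e-01]
 [-9.96085906e-04  9.41820265e-01 -3.36115450e-01]
 [-9.99999461e-01 -1.03699426e-03  5.77871732e-05]]
```

View pics/scene0.png

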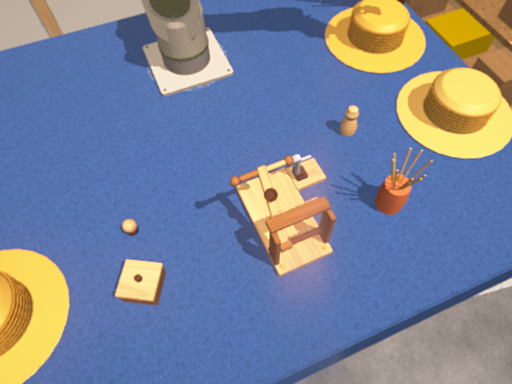

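View pics/top0.png

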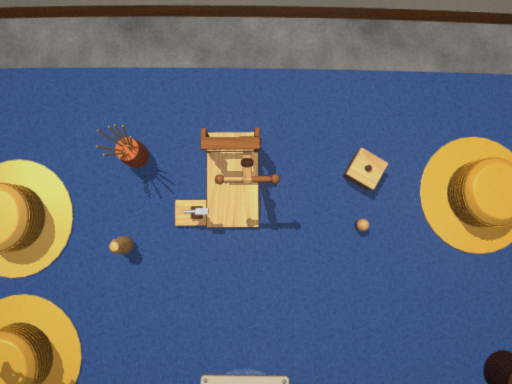

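View pics/wrist0.png

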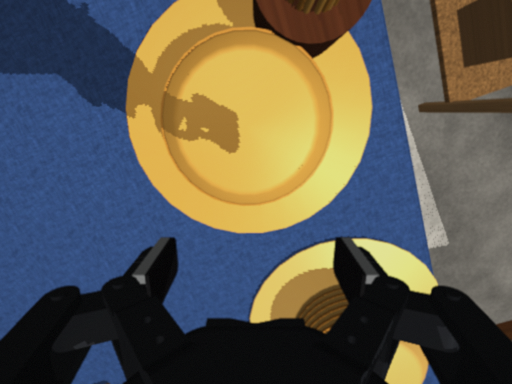

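```bash
python3 - <<'E'
import cv2
a=cv2.imread('pics/top0.png')[115:245,160:400]; cv2.imwrite('pics/t0z.png',cv2.resize(a,None,fx=3.3,fy=3.3,interpolation=cv2.INTER_CUBIC))
a=cv2.imread('pics/scene0.png')[140:280,190:350]; cv2.imwrite('pics/s0z.png',cv2.resize(a,None,fx=4.2,fy=4.2,interpolation=cv2.INTER_CUBIC))
E
```

```text
(no output)
```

View pics/t0z.png

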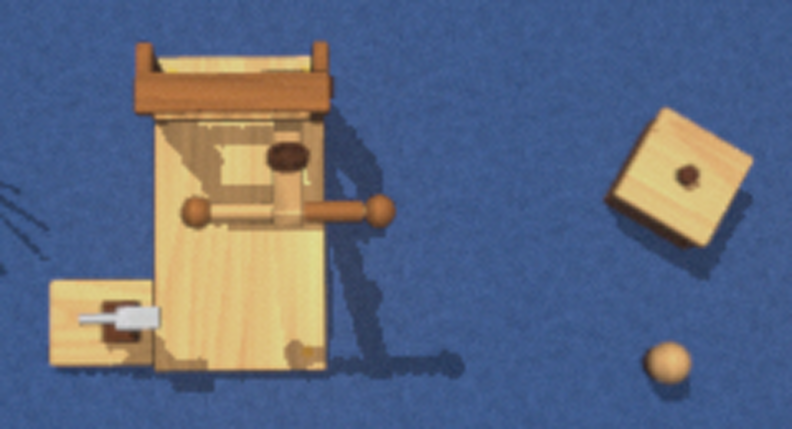

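View pics/s0z.png

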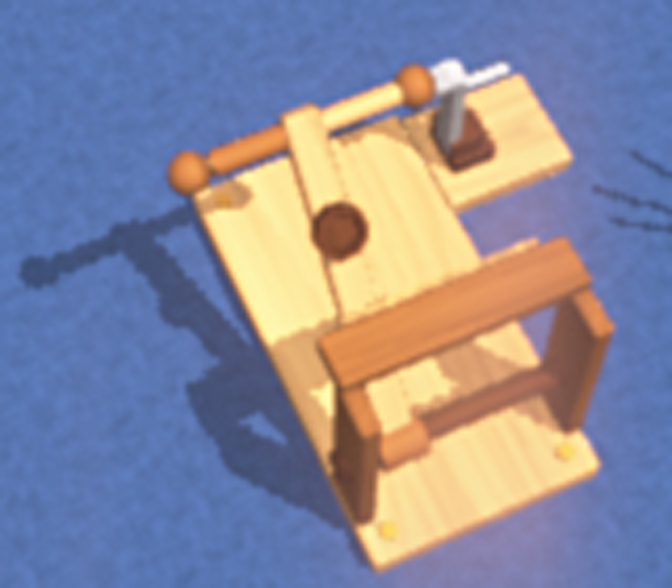

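```bash
cat > fit.py <<'E'
from h import *
import pickle
from scipy.optimize import least_squares
d=pickle.load(open('s0.pkl','rb'))
T=lambda u,v:(160+(u+.5)/3.3-.5,115+(v+.5)/3.3-.5)
S=lambda u,v:(190+(u+.5)/4.2-.5,140+(v+.5)/4.2-.5)
c,s_=np.cos(.873),np.sin(.873)
obs=[('top',(-130,80,18),T(155,370)),('top',(-130,-60,18),T(326,370)),
('top',(90-180*c,'+',75+180*s_),T(196,211)),('top',(90-180*c,'-',75+180*s_),T(380,211)),
('scene',(90-180*c,'+',75+180*s_),S(416,85)),('scene',(90-180*c,'-',75+180*s_),S(189,172)),
('scene',(130,-60,18),S(380,558)),('scene',(130,80,18),S(600,463)),
]
def W(p,P): # catapult->world
    x,y,a=p[:3]; P=np.array(P,float)
    return np.array([x+np.cos(a)*P[0]-np.sin(a)*P[1],y+np.sin(a)*P[0]+np.cos(a)*P[1],P[2]])
def f(p,full=False):
    r=[]
    for n,P,px in obs:
        P=list(P)
        if P[1]=='+':P[1]=-35+p[3]*1e3+60
        if P[1]=='-':P[1]=-35+p[3]*1e3-60
        r.append(proj(d[n],W(p,np.array(P)/1e3))[0]-px)
    return np.ravel(r)
sol=least_squares(f,[.6,.05,0,.003]); p=sol.x
if __name__=='__main__':
    print(p, np.round(sol.fun.reshape(-1,2),1))
    # ball
    b=tri([(d['top'],T(668,362)),(d['scene'],(129.5,227))]); print('ball',b)
    print('ball @z', onz(d['top'],T(668,362),.033),onz(d['scene'],(129.5,227),.033))
    # lip end: inner edge centre
    for n,px in [('top',T(158,318)),('scene',S(437,80))]:
        for z in (.09,.1,.11):
            w=onz(d[n],px,z)-np.array([p[0],p[1],0]);a=p[2]
            print(n,z,np.cos(a)*w[0]+np.sin(a)*w[1],-np.sin(a)*w[0]+np.cos(a)*w[1])
    np.save('cat.npy',p)
E
python3 fit.py
python3 - <<'E'
import cv2
a=cv2.imread('pics/scene0.png')[145:190,270:325]; cv2.imwrite('pics/c0z.png',cv2.resize(a,None,fx=12,fy=12,interpolation=cv2.INTER_CUBIC))
a=cv2.imread('pics/top0.png')[190:235,165:220]; cv2.imwrite('pics/ct0z.png',cv2.resize(a,None,fx=12,fy=12,interpolation=cv2.INTER_CUBIC))
E
```

```text
[0.63312044 0.03121337 0.02026016 0.00519689] [[-0.5  0.6]
 [ 0.1  0.2]
 [ 0.3  0.8]
 [-0.2  0.3]
 [-0.3  0.1]
 [ 0.4  0.1]
 [-0.6  1.6]
 [ 0.9 -0.1]]
ball [ 0.51407498 -0.30849999  0.02265918]
ball @z [ 0.51410923 -0.30483783  0.033     ] [ 0.51990804 -0.30730033  0.033     ]
top 0.09 -0.08930796333197283 0.06874631240906098
top 0.1 -0.08970874182524952 0.06769671619858415
top 0.11 -0.09010952031852631 0.06664711998810734
scene 0.09 -0.09729450768164104 0.08652774917752709
scene 0.1 -0.09132053885660084 0.0828655303366965
scene 0.11 -0.08534657003156064 0.07920331149586583
```

View pics/c0z.png

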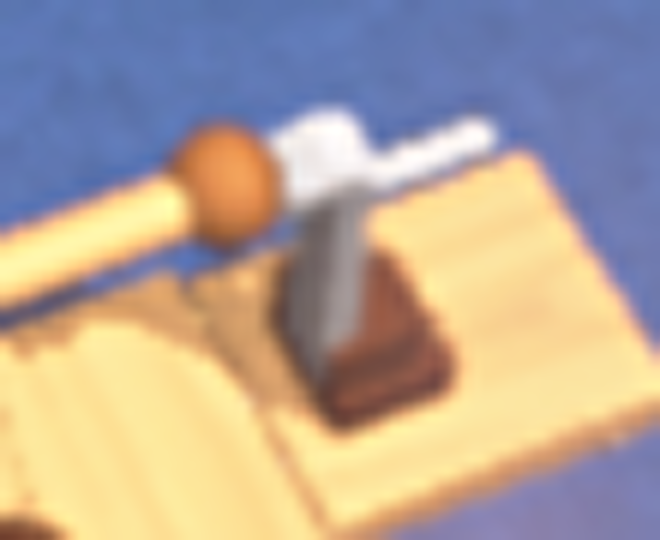

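View pics/ct0z.png

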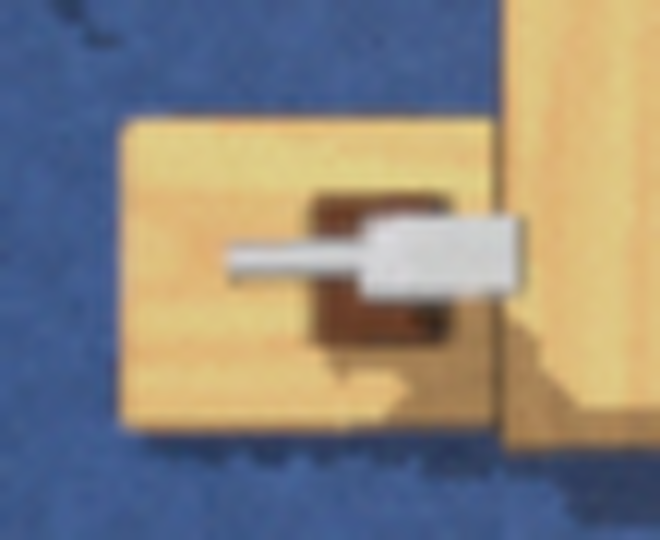

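Request:
step_arm([
  [1, -0.005, 0, 0, 0.173],
  [1, -0.005, 0, 0, 0.173],
  [1, -0.005, 0, 0, 0.173],
  [1, -0.005, 0, 0, 0.173],
  [1, -0.005, 0, 0, 0.173],
  [1, -0.005, 0, 0, 0.173],
  [1, -0.005, 0, 0, 0.17],
  [1, 0, 0.025, 0.04, 0],
  [1, 0, 0.03, 0.048, 0],
  [1, 0, 0.03, 0.048, 0],
], newtons=40)

```text
clock: 1.4
tcp_pos: [0.291, 0.4503, 0.4361]
tcp_rot: [-0.501, -0.495, 0.506, -0.498]
force: [1.2, -0.3, 1.4]
finger_gap: 0.999
```

```bash
cat > st.py <<'E'
from h import *
import sys
def rep(tgt=None,yaw=None):
    st=monitor.get_state();R=Ro.from_quat(st['tcp_rot']).as_matrix()
    g=st['tcp_pos']+R[:,0]*.155
    cp=np.load('cat.npy');a=cp[2]; w=g-[cp[0],cp[1],0]
    print('t',round(st['clock'],2),'grasp',np.round(g,4),'cat',np.round([np.cos(a)*w[0]+np.sin(a)*w[1],-np.sin(a)*w[0]+np.cos(a)*w[1],w[2]],4),'F',np.round(st['force'],2),'gap',round(st['finger_gap'],3),'j7',round(st['joint_pos'][6],2))
    print('x',np.round(R[:,0],3),'yaw of y',round(np.arctan2(R[1,1],R[0,1]),4))
    if tgt is not None:
        print('tool shift',np.round(R.T@(np.array(tgt)-g),4))
    return st,R,g
if __name__=='__main__':
    from fit import W
    cp=np.load('cat.npy')
    t=[float(v) for v in sys.argv[2:5]]
    if sys.argv[1]=='c': t=W(cp,np.array(t)/1e3)
    else: t=np.array(t)/1e3
    rep(t)
E
python3 st.py c -25.7 -59.8 260
```

```text
t 1.4 grasp [0.2904 0.4491 0.2811] cat [-0.3341  0.4247  0.2811] F [ 1.2  -0.33  1.38] gap 0.999 j7 -1.08
x [-0.004 -0.008 -1.   ] yaw of y -0.0137
tool shift [0.0237 0.3248 0.4736]
```

Request:
step_arm([
  [1, 0, 0.034, 0.048, -0.034],
  [1, 0, 0.034, 0.048, 0],
  [1, 0, 0.034, 0.048, 0],
  [1, 0, 0.034, 0.048, 0],
  [1, 0, 0.034, 0.048, 0],
  [1, 0, 0.034, 0.048, 0],
  [1, 0, 0.034, 0.048, 0],
  [1, 0, 0.034, 0.048, 0],
  [1, 0, 0.034, 0.048, 0],
  [1, 0, 0, 0, 0],
])

```text
clock: 2.65
tcp_pos: [0.6128, 0.0038, 0.4371]
tcp_rot: [0.492, 0.503, -0.499, 0.506]
force: [-0.7, 0.7, 0.7]
finger_gap: 0.999
```

```bash
python3 st.py c -25.7 -59.8 260; python3 - <<'E'
from h import *
import pickle
s=snap('wrist','w1');pickle.dump(s,open('w1.pkl','wb'));print(np.round(-np.array(s['R']).T@np.array(s['t']),3))
s=snap('scene','s1')
E
```

```text
t 2.65 grasp [0.6122 0.0025 0.2821] cat [-0.0215 -0.0283  0.2821] F [-0.73  0.69  0.65] gap 0.999 j7 0.08
x [-0.004 -0.008 -1.   ] yaw of y 0.018
tool shift [ 0.0224 -0.0041  0.0313]
[0.611 0.077 0.406]
```

View pics/w1.png

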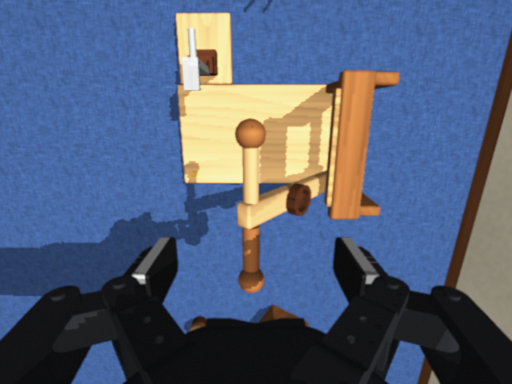

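```bash
python3 - <<'E'
import cv2
a=cv2.imread('pics/w1.png')
cv2.imwrite('pics/w1a.png',cv2.resize(a[5:115,160:280],None,fx=5,fy=5,interpolation=cv2.INTER_CUBIC))
cv2.imwrite('pics/w1b.png',cv2.resize(a[110:300,170:290],None,fx=3,fy=3,interpolation=cv2.INTER_CUBIC))
E
```

```text
(no output)
```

View pics/w1a.png

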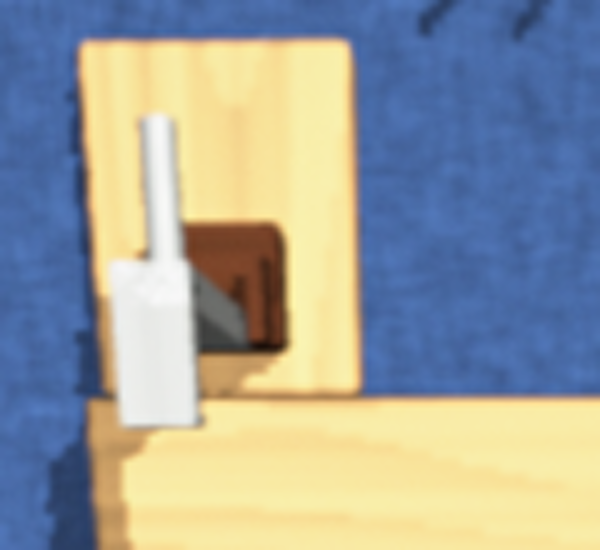

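View pics/w1b.png

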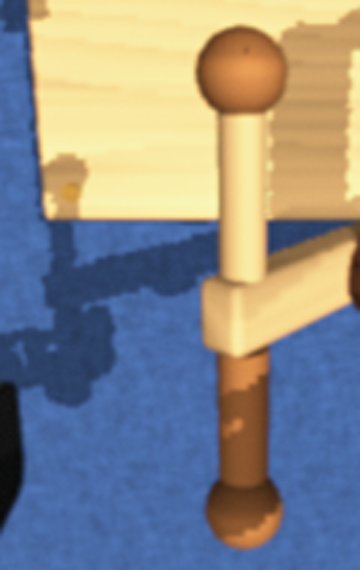

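```bash
cat > fit2.py <<'E'
from fit import *
d['w']=pickle.load(open('w1.pkl','rb'))
A=lambda u,v:(160+(u+.5)/5-.5,5+(v+.5)/5-.5)
B=lambda u,v:(170+(u+.5)/3-.5,110+(v+.5)/3-.5)
C=lambda u,v:(165+(u+.5)/12-.5,190+(v+.5)/12-.5)
obs+= [('w',(-130,80,18),A(88,397)),('w',(-130,-60,18),B(45,218)),
('w',(90-180*c,'+',75+180*s_),B(242,71)),('w',(90-180*c,'-',75+180*s_),B(244,510)),
('w',(-98,'L','Z'),A(120,428)),('w',(-82,'L','Z'),A(200,426)),
('top',(-98,'L','Z'),C(520,297)),('top',(-82,'L','Z'),C(520,213))]
def f2(p):
    r=[]
    for n,P,px in obs:
        P=list(P)
        if P[1]=='+':P[1]=-35+p[3]*1e3+60
        if P[1]=='-':P[1]=-35+p[3]*1e3-60
        if P[1]=='L':P[1]=p[4]*1e3;P[2]=p[5]*1e3
        r.append((proj(d[n],W(p,np.array(P)/1e3))[0]-px)/(1.5 if n=='w' else 1))
    return np.ravel(r)
if __name__=='__main__':
    s2=least_squares(f2,list(p)+[.068,.1]);print(np.round(s2.x,4));print(np.round(s2.fun.reshape(-1,2),1))
    J=s2.jac; print(np.sqrt(np.diag(np.linalg.inv(J.T@J)))*.5)
    np.save('cat.npy',s2.x)
E
python3 fit2.py
```

```text
[0.6336 0.0309 0.0188 0.0047 0.066  0.1046]
[[-0.4  0.4]
 [ 0.1  0. ]
 [ 0.7  0.5]
 [ 0.1  0.2]
 [-0.5  0.4]
 [ 0.1  0.4]
 [-0.7  1.8]
 [ 0.9  0.2]
 [-0.7 -0.5]
 [-0.2  0.2]
 [-0.1  0. ]
 [ 0.2 -1. ]
 [ 0.2 -0.3]
 [-0.4 -0. ]
 [ 0.2 -0.2]
 [ 0.3  0.3]]
[0.00025608 0.00049312 0.00276492 0.00058465 0.0007151  0.00275133]
```

```bash
python3 st.py c -25.7 -60 213
```

```text
t 2.75 grasp [0.6112 0.0074 0.2823] cat [-0.0228 -0.0231  0.2823] F [ 0.27  0.39 -0.14] gap 1.0 j7 0.08
x [-0.004 -0.006 -1.   ] yaw of y 0.0238
tool shift [ 0.0695 -0.0028  0.0365]
```

Request:
step_arm([
  [1, 0, -0.003, 0.03, 0],
  [1, 0.01, 0, 0.006, -0.005],
  [1, 0.02, 0, 0, 0],
  [1, 0.02, 0, 0, 0],
  [1, 0.015, 0, 0, 0],
  [1, 0.004, 0, 0, 0],
  [1, 0, 0, 0, 0],
  [1, 0, 0, 0, 0],
  [1, 0, 0, 0, 0],
  [1, 0, 0, 0, 0],
])

```text
clock: 4.0
tcp_pos: [0.6082, -0.0176, 0.3672]
tcp_rot: [0.488, 0.512, -0.489, 0.51]
force: [0.5, 0.3, 0.0]
finger_gap: 0.998
```

```bash
python3 st.py c -25.7 -60 213; python3 -c "
from h import *
snap('wrist','w2');snap('scene','s2')"
```

```text
t 4.0 grasp [ 0.6079 -0.0174  0.2122] cat [-0.0266 -0.0478  0.2122] F [0.45 0.28 0.02] gap 0.998 j7 0.16
x [-0.002  0.001 -1.   ] yaw of y 0.0447
tool shift [-0.0008  0.0006  0.0122]
```

View pics/w2.png

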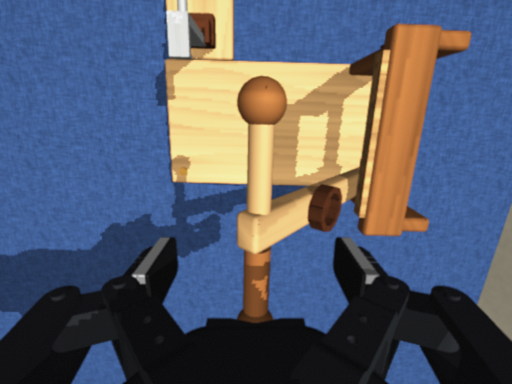

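View pics/s2.png

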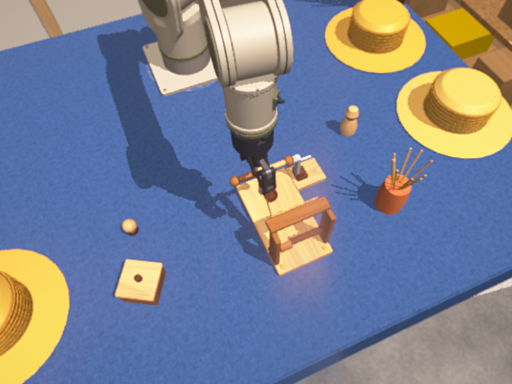

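Request:
step_arm([
  [1, 0, 0, 0.012, 0.026],
  [1, 0, 0, 0, 0],
  [1, 0, 0, 0, 0],
  [0.6, 0, 0, 0, 0],
  [0.3, 0, 0, 0, 0],
  [0, 0, 0, 0, 0],
  [0, 0, 0, 0, 0],
  [0, 0, 0, 0, 0],
  [0, 0, 0, 0, 0],
  [0, 0, 0, 0, 0],
], newtons=50)

```text
clock: 5.35
tcp_pos: [0.6088, -0.0306, 0.3671]
tcp_rot: [0.496, 0.505, -0.496, 0.503]
force: [-0.2, 0.5, 0.1]
finger_gap: 0.142
```

```bash
python3 st.py c -25.7 -60 213; python3 -c "
from h import *
snap('wrist','w3');snap('scene','s3')"
```

```text
t 5.35 grasp [ 0.6084 -0.0304  0.2121] cat [-0.0263 -0.0608  0.2121] F [-0.24  0.5   0.14] gap 0.142 j7 0.16
x [-0.002  0.001 -1.   ] yaw of y 0.0167
tool shift [-0.0009  0.0006 -0.0008]
```

View pics/w3.png

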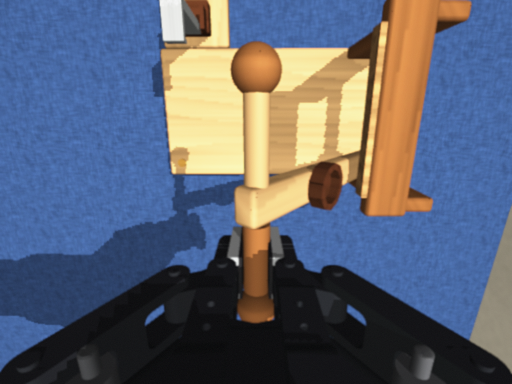

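```bash
python3 -c "
import numpy as np
f=np.linspace(.873,.35,10)
x=90-180*np.cos(f);z=75+180*np.sin(f)
print(np.round(np.c_[x,z,f],1));print(np.round(np.c_[-np.diff(z),np.diff(x)],1))"
```

```text
[[-25.7 212.9   0.9]
 [-33.5 206.    0.8]
 [-40.9 198.6   0.8]
 [-47.8 190.8   0.7]
 [-54.3 182.6   0.6]
 [-60.3 174.    0.6]
 [-65.8 165.1   0.5]
 [-70.8 155.9   0.5]
 [-75.2 146.4   0.4]
 [-79.1 136.7   0.4]]
[[ 6.9 -7.8]
 [ 7.4 -7.4]
 [ 7.8 -7. ]
 [ 8.2 -6.5]
 [ 8.6 -6. ]
 [ 8.9 -5.5]
 [ 9.2 -5. ]
 [ 9.5 -4.4]
 [ 9.7 -3.9]]
```

Request:
step_arm([
  [0, 0.007, -0.008, 0, 0],
  [0, 0.0074, -0.0074, 0, 0],
  [0, 0.0078, -0.007, 0, 0],
  [0, 0.0082, -0.0065, 0, 0],
  [0, 0.0086, -0.006, 0, 0],
  [0, 0.009, -0.0055, 0, 0],
  [0, 0.0092, -0.005, 0, 0],
  [0, 0.0095, -0.0044, 0, 0],
  [0, 0.0097, -0.0039, 0, 0],
  [0, 0, 0, 0, 0],
])

```text
clock: 6.7
tcp_pos: [0.5529, -0.0313, 0.2868]
tcp_rot: [0.498, 0.503, -0.494, 0.505]
force: [3.3, 0.7, 4.5]
finger_gap: 0.145
```

```bash
python3 st.py c -79 -60 137; python3 -c "
from h import *
snap('wrist','w4')"
```

```text
t 6.7 grasp [ 0.5538 -0.0311  0.1318] cat [-0.081  -0.0605  0.1318] F [3.28 0.69 4.52] gap 0.145 j7 0.16
x [ 0.006  0.002 -1.   ] yaw of y 0.0167
tool shift [-0.0052  0.002  -0.0005]
```

View pics/w4.png

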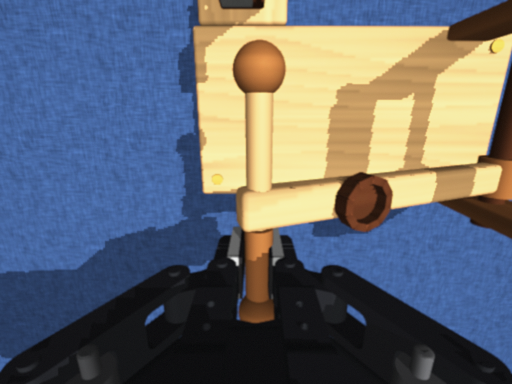

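Request:
step_arm([
  [0, 0.008, -0.0025, 0, 0],
  [0, 0.008, -0.0022, 0, 0],
  [0, 0.008, -0.0017, 0, 0],
  [0, 0.008, -0.0013, 0, 0],
  [0, 0.008, -0.001, 0, 0],
  [0, 0.008, -0.0005, 0, 0],
  [0, 0.008, -0.0002, 0, 0],
  [0, 0.006, 0, 0, 0],
  [0, 0.002, 0, 0, 0],
  [0, 0, 0, 0, 0],
])

```text
clock: 8.0
tcp_pos: [0.5436, -0.0316, 0.2196]
tcp_rot: [0.498, 0.503, -0.494, 0.505]
force: [2.5, 0.4, 7.2]
finger_gap: 0.146
```

```bash
python3 st.py c -89.7 -60 65; python3 -c "
from h import *
snap('wrist','w5');snap('scene','s5');snap('top','t5')
import cv2
a=cv2.imread('pics/s5.png')[120:260,190:350]; cv2.imwrite('pics/s5z.png',cv2.resize(a,None,fx=4.2,fy=4.2,interpolation=cv2.INTER_CUBIC))
a=cv2.imread('pics/t5.png')[115:245,160:300]; cv2.imwrite('pics/t5z.png',cv2.resize(a,None,fx=4.2,fy=4.2,interpolation=cv2.INTER_CUBIC))"
```

```text
t 8.0 grasp [ 0.5447 -0.0313  0.0646] cat [-0.09   -0.0605  0.0646] F [2.48 0.43 7.22] gap 0.146 j7 0.21
x [ 0.007  0.002 -1.   ] yaw of y 0.0165
tool shift [-0.0004  0.0003 -0.0005]
```

View pics/w5.png

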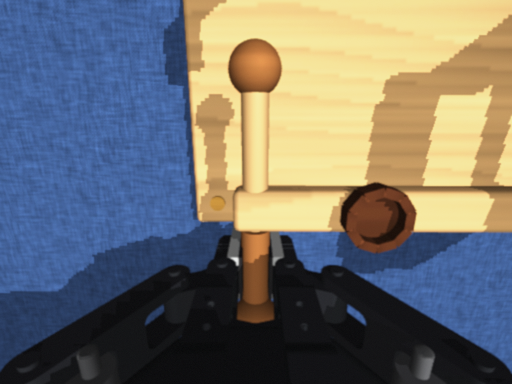

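View pics/s5z.png

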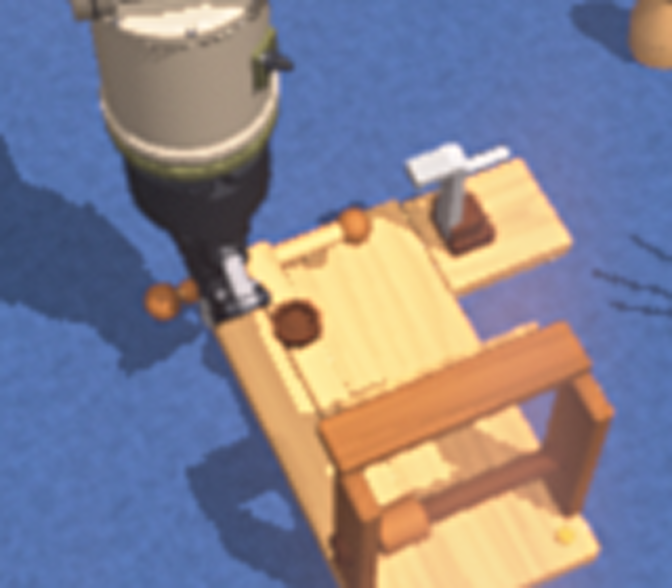

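View pics/t5z.png

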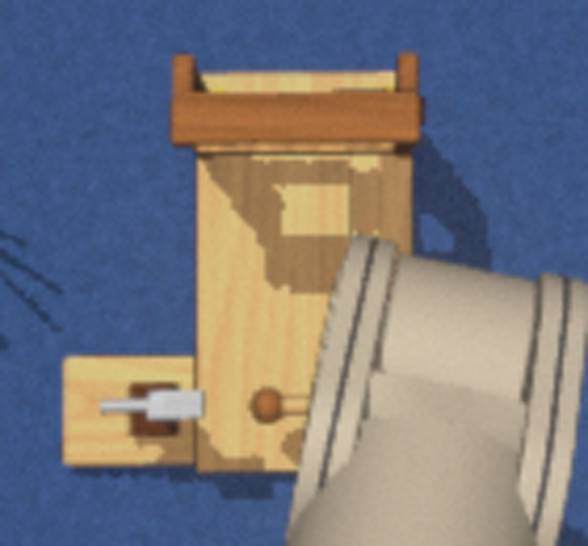

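```bash
cat > fit3.py <<'E'
from fit2 import *
S5=lambda u,v:(190+(u+.5)/4.2-.5,120+(v+.5)/4.2-.5)
T5=lambda u,v:(160+(u+.5)/4.2-.5,115+(v+.5)/4.2-.5)
obs+=[('scene',(-98,'L','Z'),S5(405,160)),('scene',(-82,'L','Z'),S5(424,187))]
s2=least_squares(f2,list(p)+[.068,.1]);print(np.round(s2.x,4));print(np.round(s2.fun.reshape(-1,2)[-6:],1))
q=s2.x;np.save('cat.npy',q)
w=tri([(d['scene'],S5(355,224)),(d['top'],T5(266,405))])-[q[0],q[1],0];a=q[2]
print('hook ball',np.cos(a)*w[0]+np.sin(a)*w[1],-np.sin(a)*w[0]+np.cos(a)*w[1],w[2])
E
python3 fit3.py
```

```text
[0.6336 0.0309 0.0188 0.0047 0.0663 0.1035]
[[ 0.4 -0.4]
 [-0.3 -0.2]
 [ 0.1 -0.2]
 [ 0.2  0.3]
 [ 0.3  0.6]
 [-1.2 -0.8]]
hook ball -0.08974748749697246 0.030966650650964957 0.07345708623896416
```

Request:
step_arm([
  [0, 0, 0, -0.004, 0],
  [0, 0, 0, -0.005, 0],
  [0, 0, 0, -0.005, 0],
  [0, 0, 0, -0.005, 0],
  [0, 0, 0, -0.005, 0],
  [0, 0, 0, -0.005, 0],
  [0, 0, 0, -0.004, 0],
  [0, 0, 0, -0.003, 0],
  [0, 0, 0, 0, 0],
  [0, 0, 0, 0, 0],
])

```text
clock: 9.4
tcp_pos: [0.5427, 0.0031, 0.2191]
tcp_rot: [0.499, 0.502, -0.494, 0.505]
force: [2.2, 0.7, 6.9]
finger_gap: 0.144
```

```bash
cat > look.sh <<'E'
python3 st.py c $2 $3 $4; python3 -c "
from h import *
snap('wrist','w$1');snap('scene','s$1');snap('top','t$1')
import cv2
a=cv2.imread('pics/s$1.png')[145:205,260:330]; cv2.imwrite('pics/s$1z.png',cv2.resize(a,None,fx=8,fy=8,interpolation=cv2.INTER_CUBIC))
a=cv2.imread('pics/t$1.png')[190:230,170:240]; cv2.imwrite('pics/t$1z.png',cv2.resize(a,None,fx=8,fy=8,interpolation=cv2.INTER_CUBIC))"
E
bash look.sh 6 -89.7 -12.2 65
```

```text
t 9.4 grasp [0.544  0.0033 0.0641] cat [-0.0901 -0.0259  0.0641] F [2.23 0.67 6.94] gap 0.144 j7 0.13
x [ 0.008  0.001 -1.   ] yaw of y 0.0137
tool shift [-0.0008  0.0003 -0.0137]
```

View pics/s6z.png

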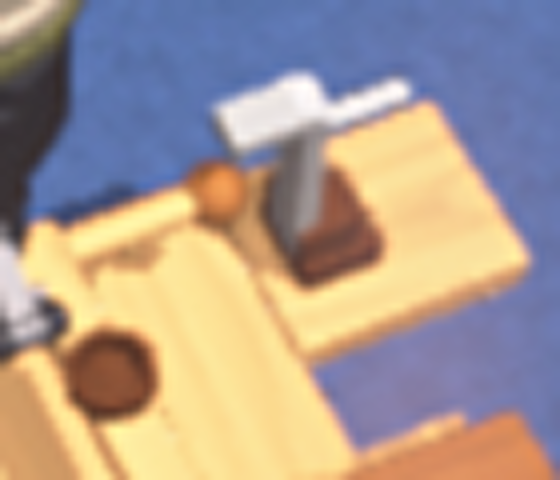

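View pics/t6z.png

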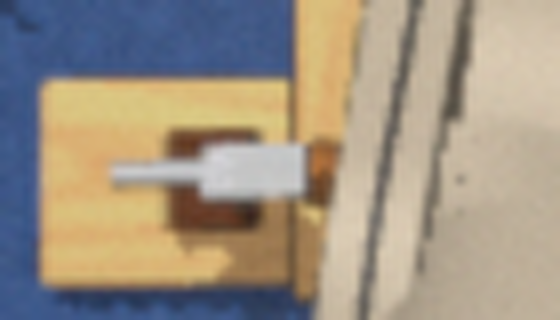

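View pics/w6.png

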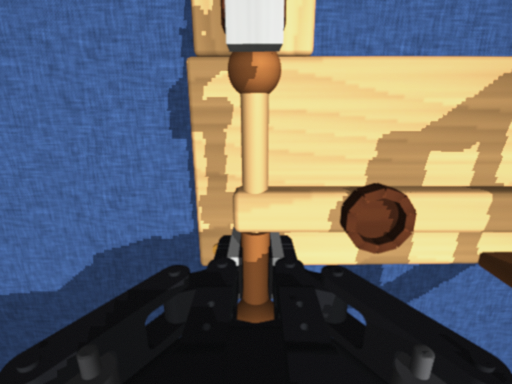

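Request:
step_arm([
  [0, 0, 0, -0.003, 0],
  [0, 0, 0, -0.003, 0],
  [0, 0, 0, -0.002, 0],
  [0, 0, 0, -0.001, 0],
  [0, 0, 0, 0, 0],
  [0, 0, 0, 0, 0],
  [0, 0, 0, 0, 0],
  [0, 0, 0, 0, 0],
  [0, 0, 0, 0, 0],
  [0, 0, 0, 0, 0],
])

```text
clock: 10.8
tcp_pos: [0.5424, 0.0108, 0.2186]
tcp_rot: [0.499, 0.501, -0.494, 0.505]
force: [2.5, 0.4, 6.7]
finger_gap: 0.14
```

```bash
bash look.sh 7 -89.7 -12.2 65
```

```text
t 10.8 grasp [0.5439 0.0109 0.0636] cat [-0.09   -0.0183  0.0636] F [2.46 0.38 6.75] gap 0.14 j7 0.12
x [ 0.01   0.001 -1.   ] yaw of y 0.0126
tool shift [-0.0014  0.0003 -0.0061]
```

View pics/s7z.png

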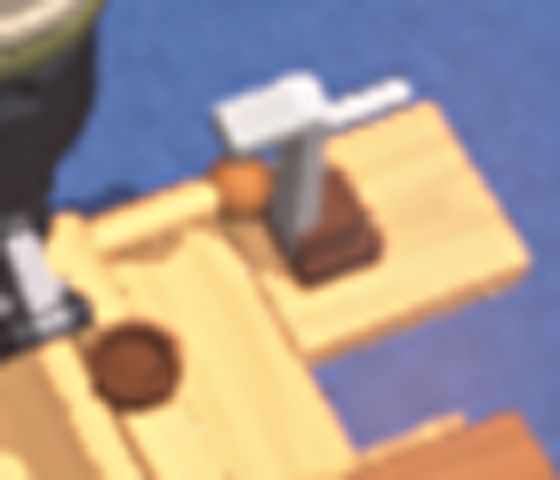

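Request:
step_arm([
  [0, 0, 0, -0.001, 0],
  [0, 0, 0, -0.001, 0],
  [0, 0, 0, 0, 0],
  [0, 0, 0, 0, 0],
  [0, 0, 0, 0, 0],
  [0, 0, 0, 0, 0],
  [0, 0, 0, 0, 0],
  [0, 0, 0, 0, 0],
  [0, 0, 0, 0, 0],
  [0, 0, 0, 0, 0],
])

```text
clock: 12.2
tcp_pos: [0.5422, 0.0119, 0.218]
tcp_rot: [0.5, 0.501, -0.494, 0.506]
force: [2.6, 0.5, 6.3]
finger_gap: 0.146
```

```bash
bash look.sh 8 -89.7 -12.2 65
```

```text
t 12.2 grasp [0.5439 0.012  0.063 ] cat [-0.09   -0.0172  0.063 ] F [2.55 0.45 6.27] gap 0.146 j7 0.11
x [ 0.011  0.001 -1.   ] yaw of y 0.0126
tool shift [-0.002   0.0003 -0.005 ]
```

View pics/s8z.png

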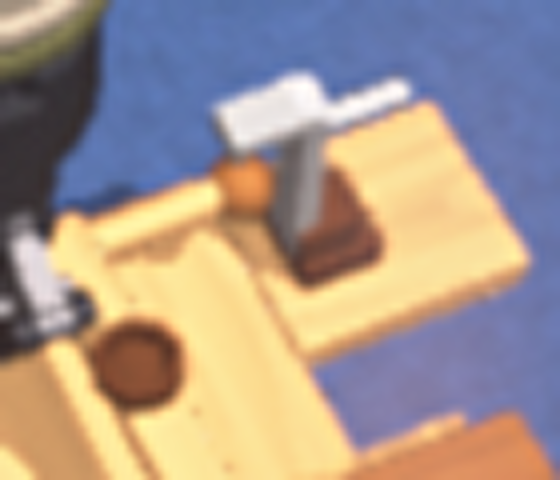

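Request:
step_arm([
  [0, -0.001, 0, -0.001, 0],
  [0, 0, 0, -0.001, 0],
  [0, 0, 0, -0.001, 0],
  [0, 0, 0, 0, 0],
  [0, 0, 0, 0, 0],
  [0, 0, 0, 0, 0],
  [0, 0, 0, 0, 0],
  [0, 0, 0, 0, 0],
  [0, 0, 0, 0, 0],
  [0, 0, 0, 0, 0],
])

```text
clock: 13.6
tcp_pos: [0.542, 0.0137, 0.2185]
tcp_rot: [0.5, 0.5, -0.494, 0.506]
force: [1.9, 0.5, 7.8]
finger_gap: 0.144
```

```bash
bash look.sh 9 -89.7 -12.2 65
```

```text
t 13.6 grasp [0.5438 0.0139 0.0635] cat [-0.09   -0.0153  0.0635] F [1.91 0.54 7.8 ] gap 0.144 j7 0.11
x [ 0.012  0.001 -1.   ] yaw of y 0.0122
tool shift [-0.0015  0.0003 -0.0031]
```

View pics/s9z.png

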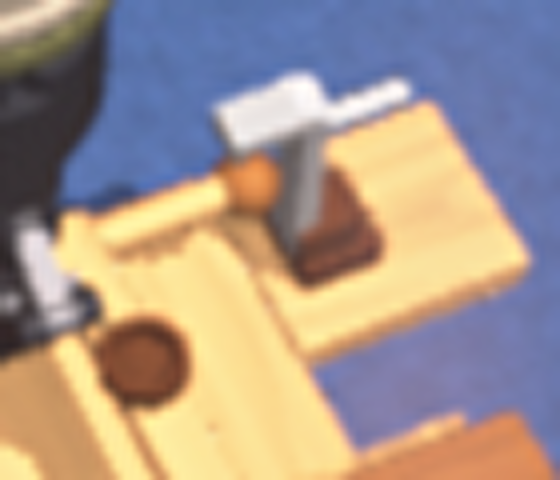

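Request:
step_arm([
  [0, 0, 0, -0.001, 0],
  [0, 0, 0, -0.001, 0],
  [0, 0, 0, 0, 0],
  [0, 0, 0, 0, 0],
  [0, 0, 0, 0, 0],
  [0, 0, 0, -0.0005, 0],
  [0, -0.0005, 0, 0, 0],
  [0, 0, 0, 0, 0],
  [0, 0, 0, 0, 0],
  [0, 0, 0, 0, 0],
])

```text
clock: 15.0
tcp_pos: [0.5418, 0.0149, 0.2184]
tcp_rot: [0.501, 0.5, -0.494, 0.506]
force: [2.7, -0.1, 7.3]
finger_gap: 0.144
```

```bash
bash look.sh 10 -89.7 -12.2 65
```

```text
t 15.0 grasp [0.5438 0.0151 0.0634] cat [-0.0901 -0.0141  0.0634] F [ 2.71 -0.14  7.29] gap 0.144 j7 0.11
x [ 0.013  0.001 -1.   ] yaw of y 0.0116
tool shift [-0.0016  0.0004 -0.0019]
```

View pics/s10z.png

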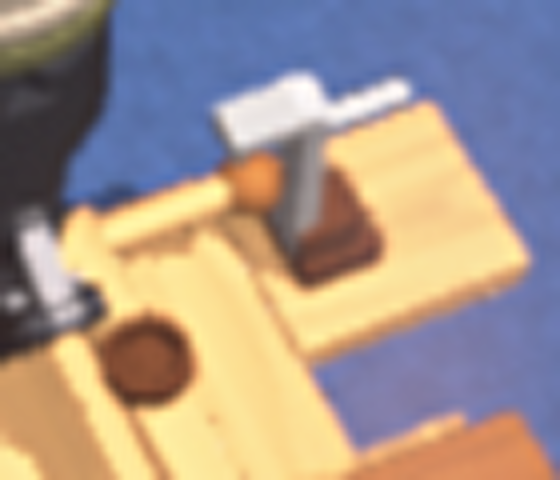

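Request:
step_arm([
  [0, 0, 0, -0.001, 0],
  [0, 0, 0, -0.0005, 0],
  [0, 0, 0, 0, 0],
  [0, -0.0005, 0, 0, 0],
  [0, 0, 0, 0, 0],
  [0, 0, 0, 0, 0],
  [0, 0, 0, 0, 0],
  [0, 0, 0, 0, 0],
  [0, 0, 0, 0, 0],
  [0, 0, 0, 0, 0],
])

```text
clock: 16.4
tcp_pos: [0.5416, 0.0155, 0.2184]
tcp_rot: [0.501, 0.5, -0.493, 0.506]
force: [2.4, 0.6, 7.5]
finger_gap: 0.144
```

```bash
sed -i "s/snap('top','t\$1')/print(np.round(monitor.get_state()['force'],2));snap('top','t\$1');print(np.round(monitor.get_state()['force'],2))/" look.sh; bash look.sh 11 -89.7 -12.2 65
```

```text
t 16.4 grasp [0.5438 0.0156 0.0634] cat [-0.0901 -0.0136  0.0634] F [2.44 0.63 7.46] gap 0.144 j7 0.11
x [ 0.014  0.001 -1.   ] yaw of y 0.0118
tool shift [-0.0016  0.0004 -0.0014]
[ 3.59 -0.76  8.14]
[2.44 0.08 7.05]
```

View pics/s11z.png

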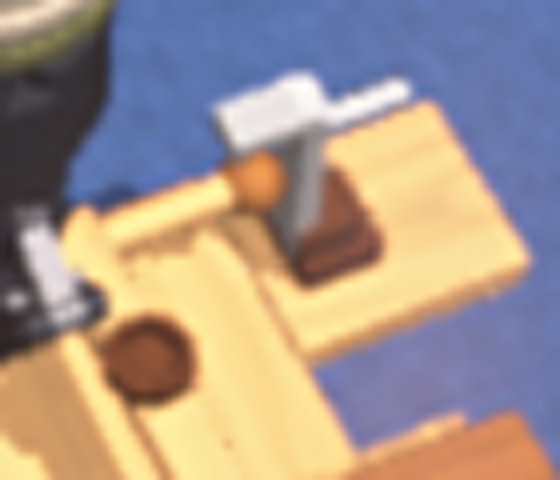

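Request:
step_arm([
  [0, 0, 0, -0.001, 0],
  [0, 0, 0, -0.001, 0],
  [0, 0, 0, 0, 0],
  [0, -0.0005, 0, 0, 0],
  [0, 0, 0, 0, 0],
  [0, 0, 0, 0, 0],
  [0, 0, 0, 0, 0],
  [0, 0, 0, 0, 0],
  [0, 0, 0, 0, 0],
  [0, 0, 0, 0, 0],
])

```text
clock: 17.8
tcp_pos: [0.5414, 0.0166, 0.2183]
tcp_rot: [0.501, 0.499, -0.493, 0.507]
force: [2.4, -0.5, 7.3]
finger_gap: 0.146
```

```bash
 bash look.sh 12 -89.7 -12.2 65
```

```text
t 17.8 grasp [0.5438 0.0168 0.0634] cat [-0.09   -0.0124  0.0634] F [ 2.39 -0.48  7.26] gap 0.146 j7 0.1
x [ 0.015  0.001 -1.   ] yaw of y 0.0119
tool shift [-0.0016  0.0004 -0.0002]
[2.46 0.88 7.16]
[1.86 0.79 6.99]
```

View pics/s12z.png

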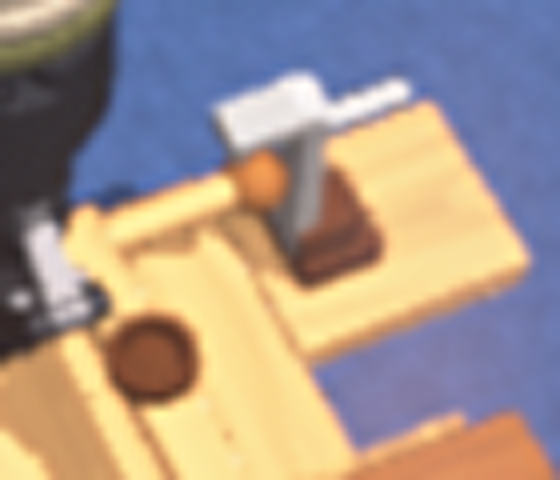

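View pics/w12.png

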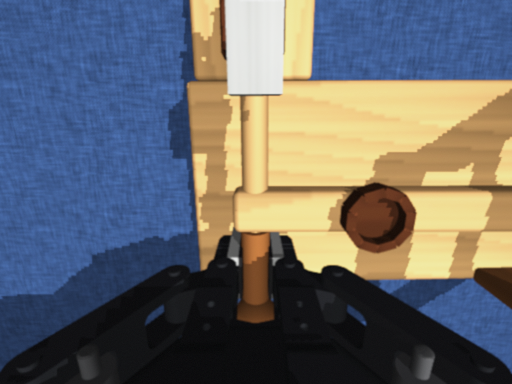

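```bash
python3 - <<'E'
from h import *
s=snap('wrist','w12b'); cp=np.load('cat.npy');a=cp[2]
def C(w):
    w=w-[cp[0],cp[1],0];return np.round([np.cos(a)*w[0]+np.sin(a)*w[1],-np.sin(a)*w[0]+np.cos(a)*w[1],w[2]],4)
for z in (.1,.1035,.107): print('lip',C(onz(s,(255,95),z)))
for z in (.062,.065,.068,.071): print('ball',C(onz(s,(255,66.5),z)),'arm edges',C(onz(s,(255,188),z+.007)),C(onz(s,(255,232),z+.007)))
print(monitor.get_state()['force'])
E
```

```text
lip [-0.09    0.0658  0.1   ]
lip [-0.0901  0.0656  0.1035]
lip [-0.0902  0.0654  0.107 ]
ball [-0.0894  0.0796  0.062 ] arm edges [-0.0899  0.0267  0.069 ] [-0.0901  0.0044  0.069 ]
ball [-0.0894  0.0791  0.065 ] arm edges [-0.09    0.0276  0.072 ] [-0.0902  0.0058  0.072 ]
ball [-0.0895  0.0787  0.068 ] arm edges [-0.09    0.0285  0.075 ] [-0.0902  0.0072  0.075 ]
ball [-0.0895  0.0782  0.071 ] arm edges [-0.09    0.0293  0.078 ] [-0.0902  0.0086  0.078 ]
[2.12632902 0.90291181 6.95423929]
```

Request:
step_arm([
  [0, 0, 0, -0.001, 0],
  [0, 0, 0, -0.001, 0],
  [0, 0, 0, 0, 0],
  [0, -0.0005, 0, 0, 0],
  [0, 0, 0, 0, 0],
  [0, 0, 0, 0, 0],
  [0, 0, 0, 0, 0],
  [0, 0, 0, 0, 0],
  [0, 0, 0, 0, 0],
  [0, 0, 0, 0, 0],
])

```text
clock: 19.25
tcp_pos: [0.5412, 0.0171, 0.2183]
tcp_rot: [0.501, 0.499, -0.493, 0.507]
force: [2.3, 0.5, 7.0]
finger_gap: 0.147
```

```bash
 bash look.sh 13 -89.7 -12.2 65
```

```text
t 19.25 grasp [0.5438 0.0172 0.0633] cat [-0.09   -0.012   0.0633] F [2.33 0.54 6.98] gap 0.147 j7 0.1
x [ 0.017  0.001 -1.   ] yaw of y 0.0116
tool shift [-0.0017  0.0004  0.0002]
[ 2.43 -0.26  7.45]
[2.9  0.2  7.98]
```

View pics/s13z.png

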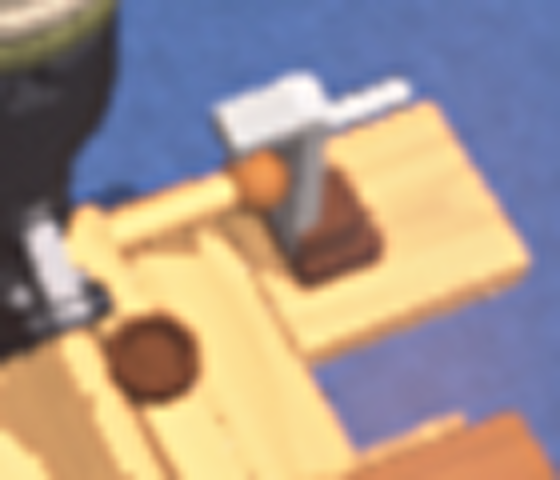

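View pics/w13.png

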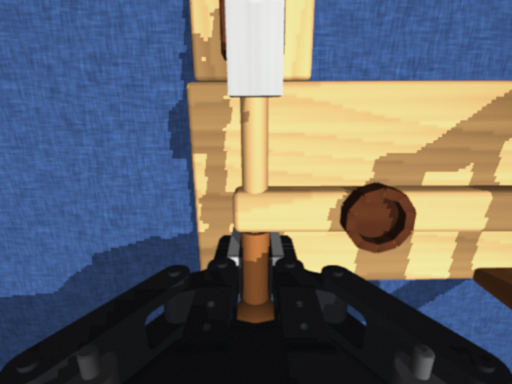

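Request:
step_arm([
  [0, 0, 0, -0.001, 0],
  [0, 0, 0, -0.001, 0],
  [0, 0, 0, -0.001, 0],
  [0, -0.0005, 0, 0, 0],
  [0, 0, 0, 0, 0],
  [0, 0, 0, 0, 0],
  [0, 0, 0, 0, 0],
  [0, 0, 0, 0, 0],
  [0, 0, 0, 0, 0],
  [0, 0, 0, 0, 0],
])

```text
clock: 20.65
tcp_pos: [0.541, 0.0175, 0.2183]
tcp_rot: [0.501, 0.498, -0.493, 0.507]
force: [2.7, 0.3, 6.4]
finger_gap: 0.148
```

```bash
 bash look.sh 14 -89.7 -12.2 65; python3 - <<'E'
import cv2,numpy as np
# lip motion between snaps in scene and wrist: subpixel phase
for k in (12,13,14):
    a=cv2.imread(f'pics/s{k}.png',0)[150:162,286:320].astype(np.float32); b=cv2.imread('pics/s7.png',0)[150:162,286:320].astype(np.float32)
    print(k,cv2.phaseCorrelate(b,a))
E
```

```text
t 20.65 grasp [0.5438 0.0173 0.0633] cat [-0.09   -0.0119  0.0633] F [2.72 0.31 6.38] gap 0.148 j7 0.1
x [ 0.018 -0.001 -1.   ] yaw of y 0.0104
tool shift [-0.0017  0.0004  0.0003]
[1.58 0.89 6.97]
[1.8  0.46 7.13]
12 ((-0.04402950455147092, -0.061960226763428494), 0.9514758139848709)
13 ((-0.027207808692839563, -0.024640068149590633), 0.9559397945801417)
14 ((0.03140758317080028, -0.04899642980778918), 0.9614865101046033)
```

View pics/s14z.png

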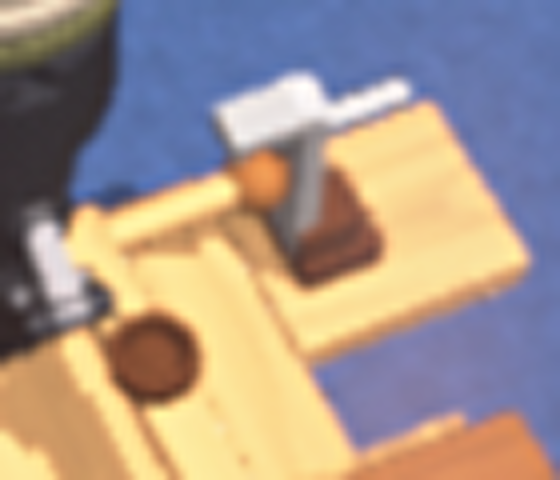

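Request:
step_arm([
  [0, -0.002, 0, 0, 0],
  [0, -0.003, 0, 0, 0],
  [0, -0.003, 0, 0, 0],
  [0, -0.003, 0, 0, 0],
  [0, -0.002, 0, 0, 0],
  [0, -0.001, 0, 0, 0],
  [0, 0, 0, 0, 0],
  [0, 0, 0, 0, 0],
  [0, 0, 0, 0, 0],
  [0, 0, 0, 0, 0],
])

```text
clock: 22.05
tcp_pos: [0.5406, 0.0173, 0.2319]
tcp_rot: [0.502, 0.498, -0.493, 0.508]
force: [2.5, 0.0, 6.1]
finger_gap: 0.144
```

```bash
 bash look.sh 15 -89.7 -12 80
```

```text
t 22.05 grasp [0.5435 0.0172 0.0769] cat [-0.0903 -0.012   0.0769] F [2.46 0.03 6.06] gap 0.144 j7 0.09
x [ 0.019 -0.001 -1.   ] yaw of y 0.0114
tool shift [-0.0031  0.0007 -0.    ]
[ 3.65 -0.18  6.77]
[2.41 0.38 6.26]
```

View pics/s15z.png

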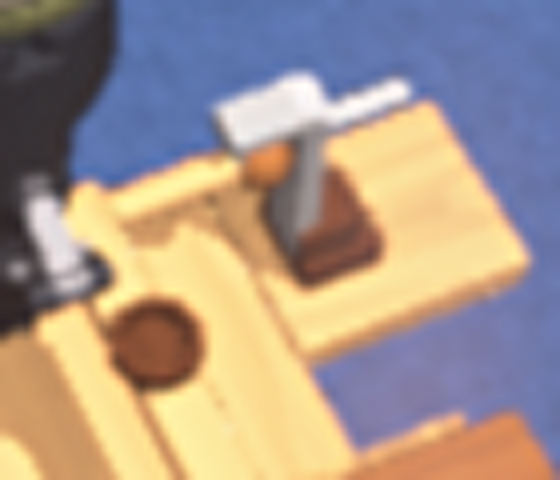

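View pics/w15.png

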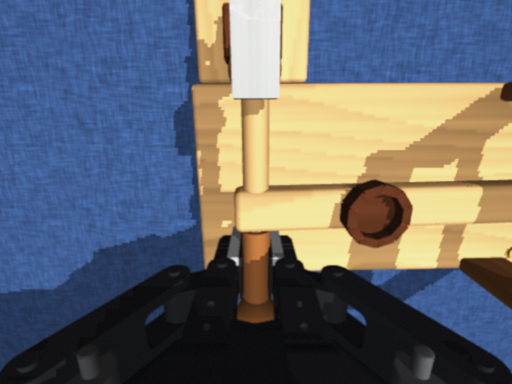

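Request:
step_arm([
  [0, -0.001, 0, -0.001, 0],
  [0, -0.0015, 0, 0, 0],
  [0, -0.0015, 0, 0, 0],
  [0, -0.001, 0, 0, 0],
  [0, -0.001, 0, 0, 0],
  [0, 0, 0, 0, 0],
  [0, 0, 0, 0, 0],
  [0, 0, 0, 0, 0],
  [0, 0, 0, 0, 0],
  [0, 0, 0, 0, 0],
])

```text
clock: 23.45
tcp_pos: [0.5404, 0.0175, 0.2366]
tcp_rot: [0.502, 0.497, -0.493, 0.508]
force: [4.2, 0.4, 4.0]
finger_gap: 0.142
```

```bash
 bash look.sh 16 -89.7 -12 88
```

```text
t 23.45 grasp [0.5436 0.0172 0.0816] cat [-0.0903 -0.0119  0.0816] F [4.2  0.42 4.  ] gap 0.142 j7 0.08
x [ 0.02  -0.002 -1.   ] yaw of y 0.0114
tool shift [-0.0063  0.0007  0.0001]
[3.67 0.27 3.39]
[5.19 1.07 3.68]
```

View pics/s16z.png

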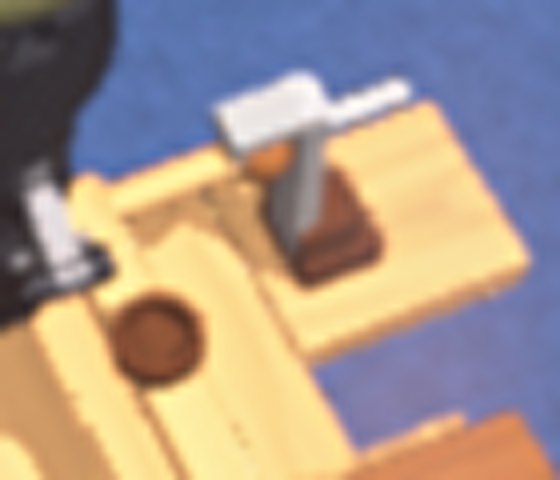

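Request:
step_arm([
  [0, -0.001, 0.0005, 0, 0],
  [0, -0.001, 0, 0, 0],
  [0, 0, 0, 0, 0],
  [0, 0, 0, 0, 0],
  [0, 0, 0, 0, 0],
  [0, 0, 0, 0, 0],
  [0, 0, 0, 0, 0],
  [0, 0, 0, 0, 0],
  [0, 0, 0, 0, 0],
  [0, 0, 0, 0, 0],
])

```text
clock: 24.85
tcp_pos: [0.5406, 0.0177, 0.2373]
tcp_rot: [0.501, 0.497, -0.493, 0.509]
force: [4.6, 0.5, 1.4]
finger_gap: 0.145
```

```bash
 bash look.sh 17 -89.7 -12 88
```

```text
t 24.85 grasp [0.5436 0.0172 0.0823] cat [-0.0902 -0.012   0.0823] F [4.59 0.54 1.42] gap 0.145 j7 0.08
x [ 0.019 -0.003 -1.   ] yaw of y 0.0117
tool shift [-0.0057  0.0006  0.    ]
[ 5.29  0.83 -0.39]
[5.5  1.09 2.08]
```

View pics/s17z.png

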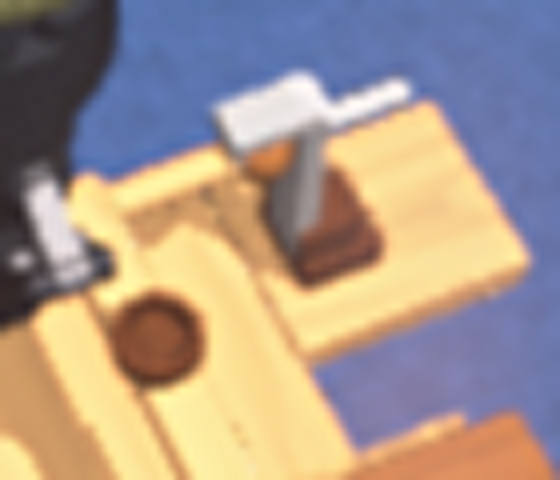

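View pics/w17.png

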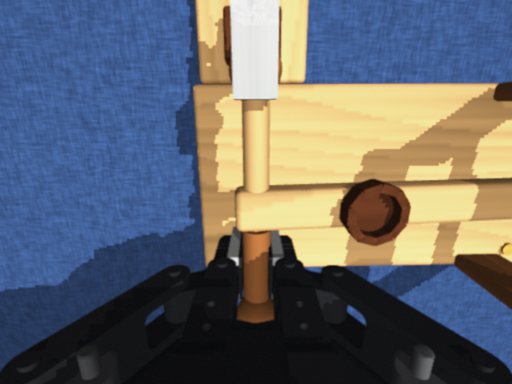

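Request:
step_arm([
  [0, -0.001, 0.001, 0, 0],
  [0, -0.0005, 0.001, 0, 0],
  [0, 0, 0, 0, 0],
  [0, 0, 0, 0, 0],
  [0, 0, 0, 0, 0],
  [0, 0, 0, 0, 0],
  [0, 0, 0, 0, 0],
  [0, 0, 0, 0, 0],
  [0, 0, 0, 0, 0],
  [0, 0, 0, 0, 0],
], newtons=25)

```text
clock: 26.25
tcp_pos: [0.5414, 0.0177, 0.2377]
tcp_rot: [0.5, 0.498, -0.494, 0.508]
force: [1.5, 0.3, -0.2]
finger_gap: 0.143
```

```bash
 bash look.sh 18 -89.7 -12 88
```

```text
t 26.25 grasp [0.5437 0.0171 0.0828] cat [-0.0901 -0.012   0.0828] F [ 1.46  0.31 -0.17] gap 0.143 j7 0.08
x [ 0.015 -0.004 -1.   ] yaw of y 0.0118
tool shift [-0.0052  0.0005 -0.    ]
[ 2.5   0.2  -0.87]
[ 2.38  0.49 -0.77]
```

Request:
step_arm([
  [0.17, 0, 0, 0, 0],
  [0.2, 0, 0, 0, 0],
  [0.25, 0, 0, 0, 0],
  [0.35, 0, 0, 0, 0],
  [0.45, 0, 0, 0, 0],
  [0.5, 0, 0, 0, 0],
  [0.5, 0, 0, 0, 0],
  [0.5, 0, 0, 0, 0],
  [0.5, 0, 0, 0, 0],
  [0.5, 0, 0, 0, 0],
])

```text
clock: 27.65
tcp_pos: [0.5404, 0.0174, 0.2371]
tcp_rot: [0.499, 0.499, -0.495, 0.507]
force: [0.3, -0.2, -0.4]
finger_gap: 0.499
```

```bash
 bash look.sh 19 -89.7 -12 88
```

```text
t 27.65 grasp [0.5422 0.0168 0.0821] cat [-0.0916 -0.0124  0.0821] F [ 0.27 -0.23 -0.45] gap 0.499 j7 0.08
x [ 0.011 -0.004 -1.   ] yaw of y 0.0113
tool shift [-0.0059  0.002  -0.0004]
[ 0.94 -0.18 -0.11]
[ 0.46 -0.32 -0.92]
```

View pics/w19.png

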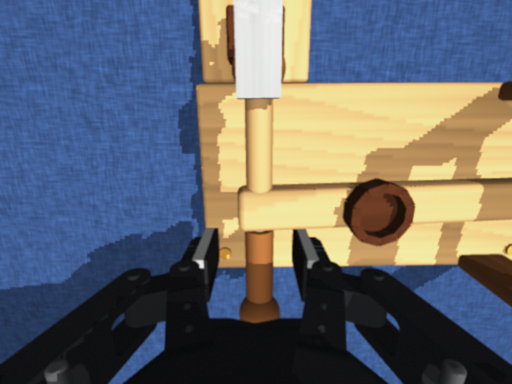

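View pics/s19.png

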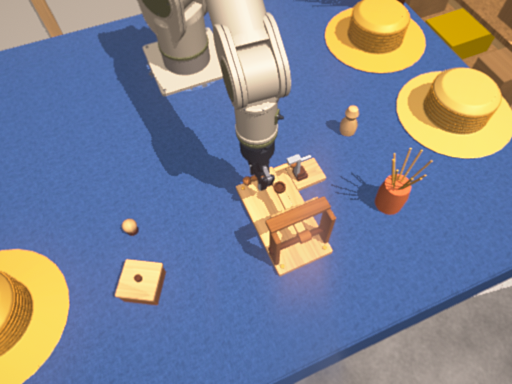

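Request:
step_arm([
  [0.6, -0.02, 0, 0, 0],
  [0.7, -0.04, 0, 0, 0],
  [0.8, -0.05, 0, 0, 0],
  [0.8, -0.03, 0, 0.03, 0],
  [0.8, 0, -0.006, 0.045, 0],
  [0.8, 0, -0.006, 0.05, 0],
  [0.8, 0, -0.006, 0.05, 0],
  [0.8, 0, -0.006, 0.05, 0],
  [0.8, 0, 0, 0.04, 0],
  [0.8, 0, 0, 0, 0],
], newtons=25)

```text
clock: 29.05
tcp_pos: [0.5169, -0.2546, 0.3835]
tcp_rot: [0.498, 0.499, -0.494, 0.508]
force: [0.5, 0.8, -0.2]
finger_gap: 0.801
```

```bash
python3 st.py w 516 -306 32;  python3 - <<'E'
from h import *
import pickle
d={n:snap(n,n+'20') for n in ('wrist','top','scene')}
pickle.dump(d,open('s20.pkl','wb'))
a=cv2.imread('pics/top20.png')[115:245,160:300]; cv2.imwrite('pics/t20z.png',cv2.resize(a,None,fx=4.2,fy=4.2,interpolation=cv2.INTER_CUBIC))
a=cv2.imread('pics/scene20.png')[140:280,190:350]; cv2.imwrite('pics/s20z.png',cv2.resize(a,None,fx=4.2,fy=4.2,interpolation=cv2.INTER_CUBIC))
E
```

```text
t 29.05 grasp [ 0.519  -0.2554  0.2285] cat [-0.1199 -0.2841  0.2285] F [ 0.51  0.78 -0.23] gap 0.801 j7 0.57
x [ 0.013 -0.005 -1.   ] yaw of y 0.0145
tool shift [ 0.1967 -0.0064  0.0496]
```

View pics/wrist20.png

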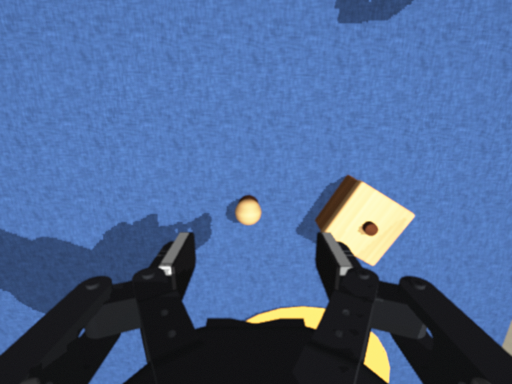

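View pics/t20z.png

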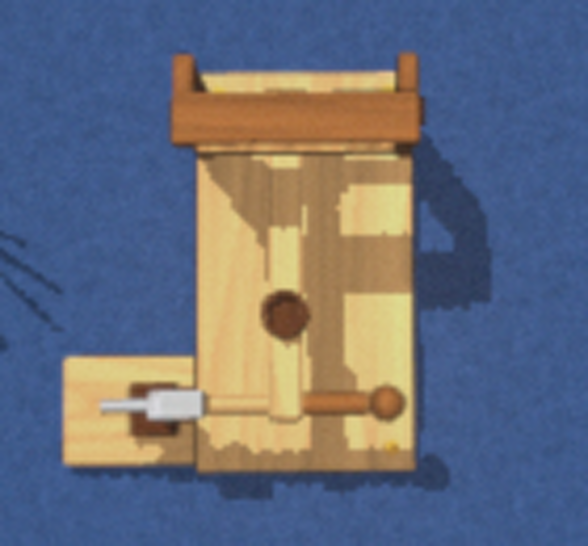

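View pics/s20z.png

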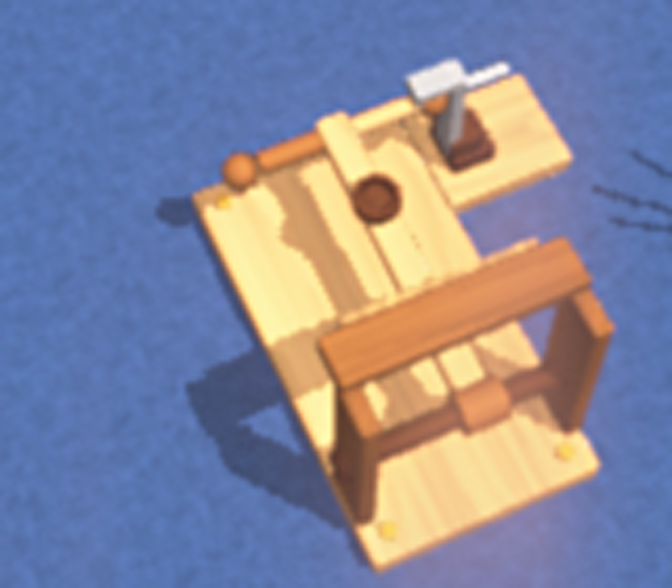

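```bash
cat > m.py <<'E'
from h import *
import pickle
d=pickle.load(open('s20.pkl','rb')); cp=np.load('cat.npy');a=cp[2]
def C(w):
    w=w-[cp[0],cp[1],0];return np.round([np.cos(a)*w[0]+np.sin(a)*w[1],-np.sin(a)*w[0]+np.cos(a)*w[1],w[2]],4)
# blob for ball
def blob(s,c,r=14):
    im=s['pixels'].astype(int);y,x=np.mgrid[:384,:512]
    m=(im[...,0]>im[...,2]+5)&(abs(x-c[0])<r)&(abs(y-c[1])<r)
    return x[m].mean(),y[m].mean(),m.sum(),np.ptp(x[m]),np.ptp(y[m])
bp={n:blob(d[n],c,r) for n,c,r in [('wrist',(248,211),20),('top',(362,225),12),('scene',(129.5,227),13)]}
print(bp)
for n in bp: print(n,onz(d[n],bp[n][:2],.0297))
bp['wrist']=(248,211.5)
print(tri([(d[n],bp[n][:2]) for n in bp]))
T=lambda u,v:(160+(u+.5)/4.2-.5,115+(v+.5)/4.2-.5)
S=lambda u,v:(190+(u+.5)/4.2-.5,140+(v+.5)/4.2-.5)
for z in (.09,.095,.1): print('cup',C(onz(d['top'],T(285.5,315),z)),C(onz(d['scene'],S(376,199.5),z)))
for z in (.08,.085,.09): print('-ball',C(onz(d['top'],T(386,402),z)),C(onz(d['scene'],S(240,169),z)))
E
python3 m.py
```

```text
{'wrist': (np.float64(247.75555555555556), np.float64(210.56923076923076), np.int64(585), np.int64(25), np.int64(28)), 'top': (np.float64(361.55645161290323), np.float64(224.6451612903226), np.int64(124), np.int64(12), np.int64(11)), 'scene': (np.float64(129.58128078817734), np.float64(226.38916256157634), np.int64(203), np.int64(15), np.int64(16))}
wrist [ 0.51271732 -0.30650338  0.0297    ]
top [ 0.51333462 -0.30446185  0.0297    ]
scene [ 0.51648469 -0.30724773  0.0297    ]
[ 0.51327965 -0.30792739  0.02463316]
cup [-0.0367  0.0189  0.09  ] [-0.0397  0.0192  0.09  ]
cup [-0.0372  0.0187  0.095 ] [-0.0371  0.0178  0.095 ]
cup [-0.0377  0.0184  0.1   ] [-0.0345  0.0164  0.1   ]
-ball [-0.0884 -0.0407  0.08  ] [-0.0961 -0.0398  0.08  ]
-ball [-0.0886 -0.0406  0.085 ] [-0.0931 -0.0408  0.085 ]
-ball [-0.0888 -0.0405  0.09  ] [-0.0902 -0.0419  0.09  ]
```

Request:
step_arm([
  [0.7, 0.01, -0.003, 0.03, 0],
  [0.7, 0.03, -0.003, 0.018, 0],
  [0.7, 0.04, 0, 0.002, 0],
  [0.7, 0.03, 0, 0, 0],
  [0.7, 0.02, 0, 0, 0],
  [0.7, 0.01, 0, 0, 0],
  [0.7, 0, 0, 0, 0],
  [0.7, 0, 0, 0, 0],
  [0.7, 0, 0, 0, 0],
  [0.7, 0, 0, 0, 0],
])

```text
clock: 30.45
tcp_pos: [0.5214, -0.2927, 0.2426]
tcp_rot: [0.496, 0.504, -0.485, 0.514]
force: [-0.5, -0.1, 0.3]
finger_gap: 0.703
```

```bash
python3 st.py w 513 -306 32;  python3 - <<'E'
from h import *
s=snap('wrist','w21')
for z in (.0297,): print(proj(s,[.513,-.306,z]), onz(s,(256,290),z))
E
```

```text
t 30.45 grasp [ 0.5247 -0.2925  0.0876] cat [-0.1149 -0.3213  0.0876] F [-0.48 -0.09  0.34] gap 0.703 j7 0.77
x [ 0.021  0.001 -1.   ] yaw of y 0.0368
tool shift [ 0.0553 -0.0134  0.013 ]
[[237.33882461 231.7506316 ]] [ 0.52882618 -0.35704653  0.0297    ]
```

View pics/w21.png

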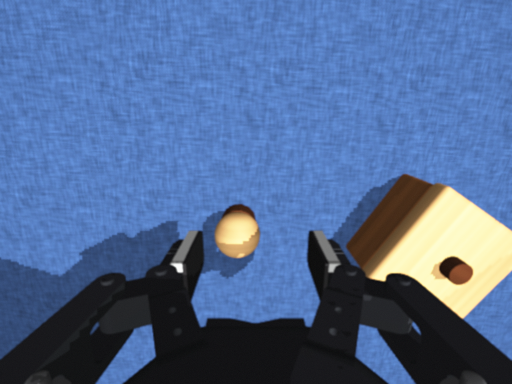

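Request:
step_arm([
  [0.7, 0, -0.012, 0.014, 0.02],
  [0.7, 0.008, -0.002, 0.002, 0],
  [0.7, 0.02, 0, 0, 0],
  [0.7, 0.015, 0, 0, 0],
  [0.7, 0.005, 0, 0, 0],
  [0.7, 0, 0, 0, 0],
  [0.7, 0, 0, 0, 0],
  [0.7, 0, 0, 0, 0],
  [0.7, 0, 0, 0, 0],
  [0.7, 0, 0, 0, 0],
])

```text
clock: 31.75
tcp_pos: [0.508, -0.3104, 0.1908]
tcp_rot: [0.502, 0.499, -0.491, 0.509]
force: [-0.7, -0.6, -0.4]
finger_gap: 0.702
```

```bash
python3 st.py w 513 -308 32;  python3 - <<'E'
from h import *
s=snap('wrist','w22')
E
```

```text
t 31.75 grasp [ 0.5113 -0.3103  0.0359] cat [-0.1286 -0.3388  0.0359] F [-0.66 -0.59 -0.35] gap 0.702 j7 0.83
x [ 0.022  0.001 -1.   ] yaw of y 0.0151
tool shift [ 0.0039  0.0016 -0.0022]
```

View pics/w22.png

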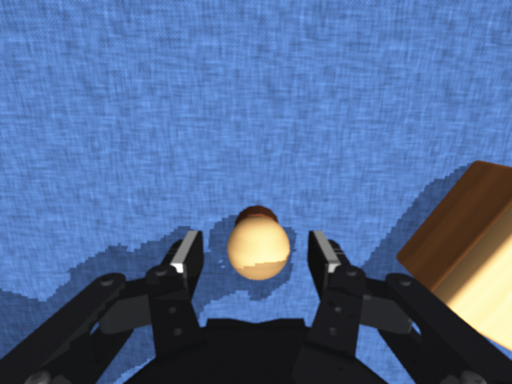

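```bash
 python3 - <<'E'
from h import *
s=snap('wrist')
st=monitor.get_state();R=Ro.from_quat(st['tcp_rot']).as_matrix();g=st['tcp_pos']+R[:,0]*.155
print(g,proj(s,[g,g+R[:,0]*.005,g-R[:,2]*.005]))
for z in (.026,.03,.034):print(onz(s,(258,248),z))
E
```

```text
[ 0.5112721  -0.31019226  0.03578196] [[255.18102184 256.26828888]
 [255.17732347 251.49544364]
 [255.16394977 247.7862447 ]]
[ 0.51308159 -0.31067566  0.026     ]
[ 0.51291805 -0.30848438  0.03      ]
[ 0.51275451 -0.3062931   0.034     ]
```

Request:
step_arm([
  [0.7, 0.004, 0.002, -0.002, 0],
  [0.7, 0.001, 0, 0, 0],
  [0.5, 0, 0, 0, 0],
  [0.3, 0, 0, 0, 0],
  [0.2, 0, 0, 0, 0],
  [0.2, 0, 0, 0, 0],
  [0.2, 0, 0, 0, 0],
  [0.2, 0, 0, 0, 0],
  [0.2, 0, 0, 0, 0],
  [0.2, 0, 0, 0, 0],
], newtons=25)

```text
clock: 33.1
tcp_pos: [0.5101, -0.3081, 0.1855]
tcp_rot: [0.502, 0.499, -0.491, 0.509]
force: [-0.0, 0.5, 0.5]
finger_gap: 0.378
```

```bash
python3 st.py w 513 -308 32;  python3 - <<'E'
from h import *
s=snap('wrist','w23')
E
```

```text
t 33.1 grasp [ 0.5134 -0.3079  0.0306] cat [-0.1265 -0.3365  0.0306] F [-0.01  0.5   0.51] gap 0.378 j7 0.83
x [ 0.021  0.001 -1.   ] yaw of y 0.0151
tool shift [-0.0014 -0.0004  0.    ]
```

View pics/w23.png

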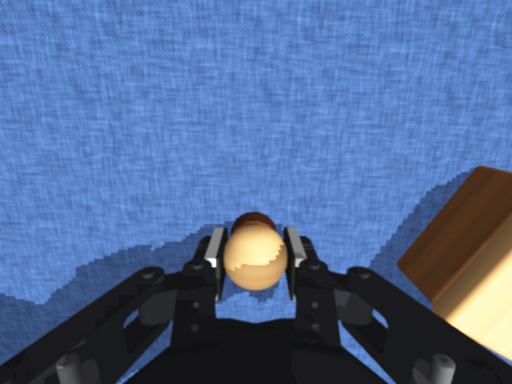

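Request:
step_arm([
  [0.2, -0.01, 0, 0, 0],
  [0.2, -0.03, 0, 0, 0],
  [0.2, -0.05, 0, 0, 0],
  [0.2, -0.05, 0, 0, 0],
  [0.2, -0.01, 0, -0.03, 0],
  [0.2, 0, 0.01, -0.05, 0],
  [0.2, 0, 0.015, -0.05, 0],
  [0.2, 0, 0.015, -0.05, 0],
  [0.2, 0, 0.015, -0.05, 0],
  [0.2, 0, 0, 0, 0],
])

```text
clock: 34.4
tcp_pos: [0.5593, -0.073, 0.3482]
tcp_rot: [0.505, 0.496, -0.49, 0.509]
force: [-1.3, -0.6, -1.1]
finger_gap: 0.377
```

```bash
python3 st.py c -36.5 18.7 170;  python3 - <<'E'
from h import *
s=snap('wrist','w24')
E
```

```text
t 34.4 grasp [ 0.5636 -0.0729  0.1932] cat [-0.0719 -0.1025  0.1932] F [-1.34 -0.61 -1.14] gap 0.377 j7 0.22
x [ 0.028  0.001 -1.   ] yaw of y 0.0099
tool shift [ 0.0242  0.0337 -0.1215]
```

View pics/w24.png

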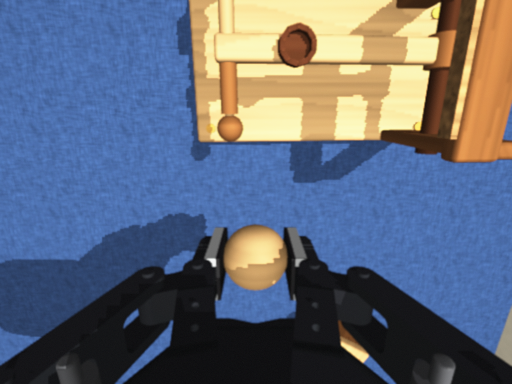

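Request:
step_arm([
  [0.2, 0, 0, 0, -0.176],
  [0.2, 0, 0, 0, -0.176],
  [0.2, 0, 0, 0, -0.176],
  [0.2, 0, 0, 0, -0.176],
  [0.2, 0, 0, 0, -0.176],
  [0.2, 0, 0, 0, -0.176],
  [0.2, 0, 0, 0, -0.176],
  [0.2, 0, 0, 0, -0.176],
  [0.2, 0, 0, 0, -0.176],
  [0.2, 0, 0, 0, 0],
])

```text
clock: 35.7
tcp_pos: [0.5537, -0.0951, 0.3528]
tcp_rot: [-0.018, 0.696, 0.013, 0.718]
force: [0.0, 0.5, -0.6]
finger_gap: 0.379
```

```bash
python3 st.py c -36.5 18.7 170;  python3 - <<'E'
from h import *
import pickle
s=snap('wrist','w25');pickle.dump(s,open('w25.pkl','wb'))
E
```

```text
t 35.7 grasp [ 0.5584 -0.0962  0.1978] cat [-0.0775 -0.1256  0.1978] F [ 0.02  0.51 -0.65] gap 0.379 j7 1.8
x [ 0.031 -0.007 -1.   ] yaw of y 1.6144
tool shift [0.028  0.1435 0.0437]
```

View pics/w25.png

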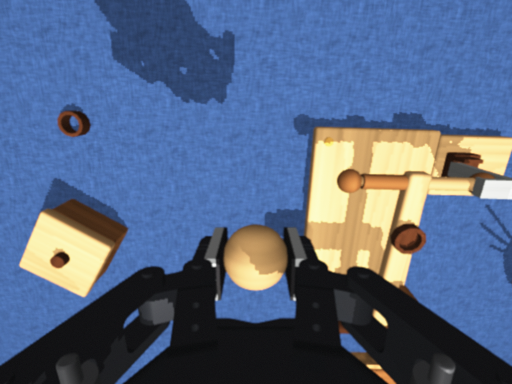

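Request:
step_arm([
  [0.2, 0, 0.02, 0.008, 0.02],
  [0.2, 0, 0.03, 0.01, 0],
  [0.2, 0.005, 0.035, 0.01, 0],
  [0.2, 0.005, 0.03, 0.009, 0],
  [0.2, 0.005, 0.018, 0.005, 0],
  [0.2, 0, 0.005, 0, 0],
  [0.2, 0, 0, 0, 0],
  [0.2, 0, 0, 0, 0],
  [0.2, 0, 0, 0, 0],
  [0.2, 0, 0, 0, 0],
])

```text
clock: 37.0
tcp_pos: [0.5949, 0.0374, 0.3394]
tcp_rot: [0.003, 0.695, -0.01, 0.719]
force: [-0.5, 0.9, -0.7]
finger_gap: 0.378
```

```bash
python3 st.py c -36.5 18.7 112;  python3 - <<'E'
from h import *
import pickle
d={n:snap(n,n+'26') for n in ('wrist','top','scene')}
pickle.dump(d,open('s26.pkl','wb'))
a=cv2.imread('pics/scene26.png')[120:260,190:350]; cv2.imwrite('pics/s26z.png',cv2.resize(a,None,fx=4.2,fy=4.2,interpolation=cv2.INTER_CUBIC))
E
```

```text
t 37.0 grasp [0.6    0.0358 0.1845] cat [-0.0335  0.0055  0.1845] F [-0.47  0.93 -0.66] gap 0.378 j7 1.52
x [ 0.033 -0.011 -0.999] yaw of y 1.552
tool shift [ 0.0722  0.0138 -0.0059]
```

View pics/wrist26.png

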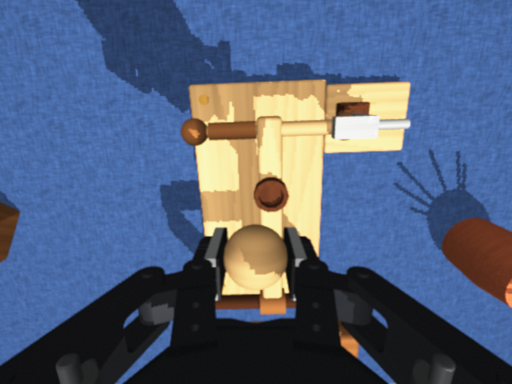

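View pics/s26z.png

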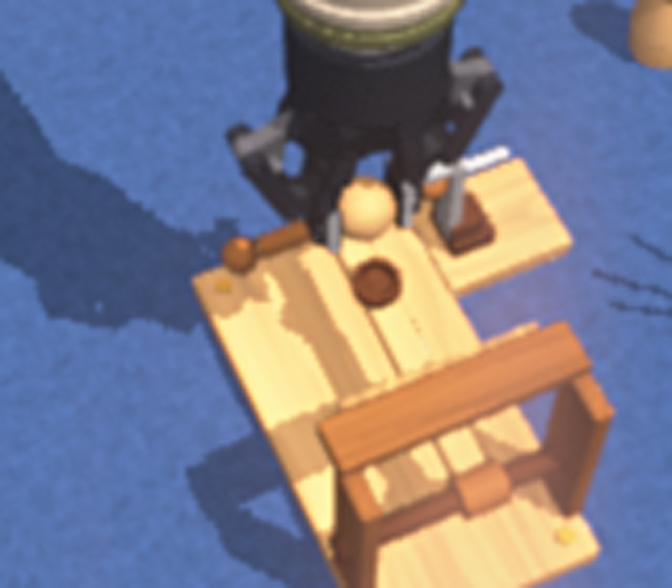

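View pics/top26.png

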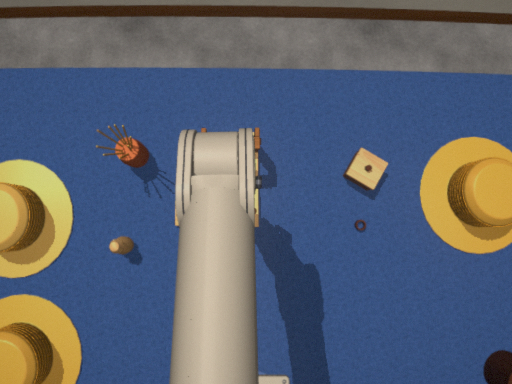

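```bash
 python3 - <<'E'
from h import *
import pickle
d=pickle.load(open('s26.pkl','rb')); cp=np.load('cat.npy');a=cp[2]
def C(w):
    w=w-[cp[0],cp[1],0];return np.round([np.cos(a)*w[0]+np.sin(a)*w[1],-np.sin(a)*w[0]+np.cos(a)*w[1],w[2]],4)
s=d['wrist']
for z in (.09,.095,.1): print('cup wrist',C(onz(s,(271,194),z)))
w25=pickle.load(open('w25.pkl','rb'))
for z in (.09,.095,.1): print('cup w25',C(onz(w25,(408.5,239),z)))
S=lambda u,v:(190+(u+.5)/4.2-.5,120+(v+.5)/4.2-.5)
for z in (.18,.185,.19): print('ball',C(onz(s,(256,257.5),z)),C(onz(d['scene'],S(367,208),z)))
# lips/handles check in wrist
for z in (.085,): print('-ball',C(onz(s,(194,131.5),z)))
E
```

```text
cup wrist [-0.0349  0.0183  0.09  ]
cup wrist [-0.0367  0.0181  0.095 ]
cup wrist [-0.0384  0.0179  0.1   ]
cup w25 [-0.0328  0.0227  0.09  ]
cup w25 [-0.0354  0.0195  0.095 ]
cup w25 [-0.0381  0.0163  0.1   ]
ball [-0.0299  0.0058  0.18  ] [-0.0347  0.0092  0.18  ]
ball [-0.0331  0.0059  0.185 ] [-0.0318  0.0076  0.185 ]
ball [-0.0362  0.0061  0.19  ] [-0.0289  0.0061  0.19  ]
-ball [-0.0896 -0.0434  0.085 ]
```

```bash
python3 st.py c -36.2 18.3 125
```

```text
t 37.15 grasp [0.6    0.0362 0.1844] cat [-0.0335  0.0059  0.1844] F [0.83 0.3  0.1 ] gap 0.379 j7 1.52
x [ 0.032 -0.011 -0.999] yaw of y 1.5526
tool shift [ 0.0591  0.0128 -0.0051]
```

Request:
step_arm([
  [0.2, 0, 0.01, -0.003, -0.01],
  [0.2, 0.01, 0.002, -0.001, 0],
  [0.2, 0.015, 0, -0.001, 0],
  [0.2, 0.015, 0, 0, 0],
  [0.2, 0.01, 0, 0, 0],
  [0.2, 0.005, 0, 0, 0],
  [0.2, 0, 0, 0, 0],
  [0.2, 0, 0, 0, 0],
  [0.2, 0, 0, 0, 0],
  [0.2, 0, 0, 0, 0],
])

```text
clock: 38.4
tcp_pos: [0.5917, 0.0503, 0.2798]
tcp_rot: [-0.001, 0.696, -0.006, 0.718]
force: [-0.2, -1.0, 0.4]
finger_gap: 0.38
```

```bash
python3 st.py c -36.2 18.3 110;  python3 - <<'E'
from h import *
import pickle
d={n:snap(n,n+'27') for n in ('wrist','scene')}
pickle.dump(d,open('s27.pkl','wb'))
a=cv2.imread('pics/scene27.png')[130:230,230:340]; cv2.imwrite('pics/s27z.png',cv2.resize(a,None,fx=6,fy=6,interpolation=cv2.INTER_CUBIC))
E
```

```text
t 38.4 grasp [0.5966 0.0487 0.1249] cat [-0.0366  0.0185  0.1249] F [-0.17 -0.97  0.43] gap 0.38 j7 1.53
x [ 0.032 -0.011 -0.999] yaw of y 1.5636
tool shift [ 0.0149  0.     -0.0001]
```

View pics/wrist27.png

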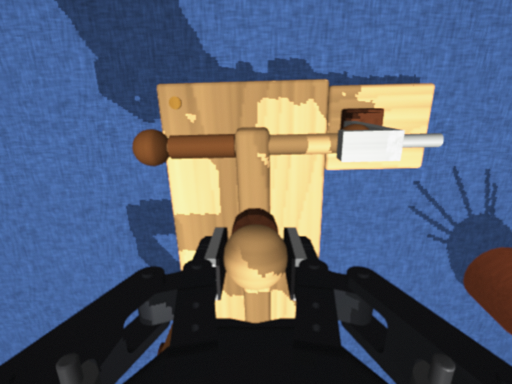

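View pics/s27z.png

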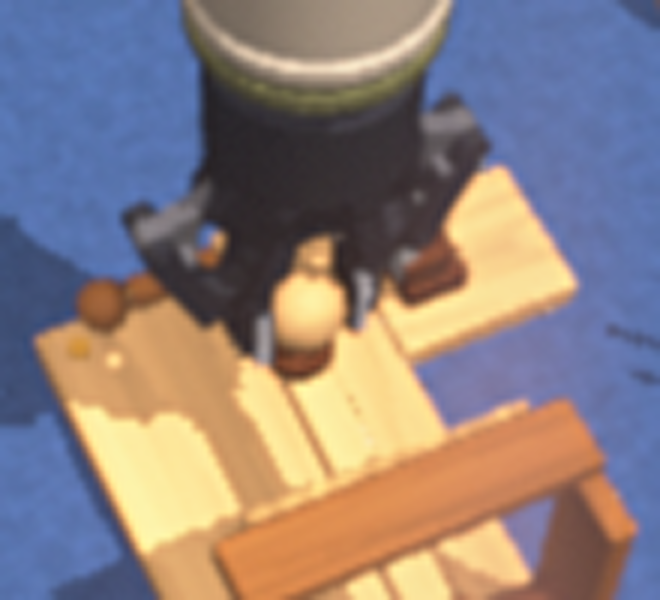

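Request:
step_arm([
  [0.2, 0.004, 0, 0, 0],
  [0.2, 0.003, 0, 0, 0],
  [0.2, 0.002, 0, 0, 0],
  [0.2, 0.001, 0, 0, 0],
  [0.2, 0, 0, 0, 0],
  [0.2, 0, 0, 0, 0],
  [0.2, 0, 0, 0, 0],
  [0.2, 0, 0, 0, 0],
  [0.2, 0, 0, 0, 0],
  [0.2, 0, 0, 0, 0],
])

```text
clock: 39.75
tcp_pos: [0.592, 0.0502, 0.269]
tcp_rot: [-0.001, 0.696, -0.006, 0.718]
force: [0.3, -0.1, -0.7]
finger_gap: 0.381
```

```bash
python3 st.py c -36.2 18.3 110;  python3 - <<'E'
from h import *
import pickle
d={}
for n in ('wrist','scene'):
    d[n]=snap(n,n+'28'); print(np.round(monitor.get_state()['force'],2))
pickle.dump(d,open('s28.pkl','wb'))
a=cv2.imread('pics/scene28.png')[130:230,230:340]; cv2.imwrite('pics/s28z.png',cv2.resize(a,None,fx=6,fy=6,interpolation=cv2.INTER_CUBIC))
from fit import W
cp=np.load('cat.npy')
for dz in (.107,.109,.111): print(proj(d['scene'],W(cp,[-.036,.0183,dz]))[0], (proj(d['scene'],W(cp,[-.036,.0183,dz]))[0]-[230,130])*6)
E
```

```text
t 39.75 grasp [0.5969 0.0486 0.1141] cat [-0.0363  0.0184  0.1141] F [ 0.27 -0.13 -0.67] gap 0.381 j7 1.53
x [ 0.032 -0.011 -0.999] yaw of y 1.5637
tool shift [ 0.0041 -0.     -0.    ]
[ 0.03 -0.35  0.46]
[0.8  0.49 0.12]
[279.6728124  184.74598228] [298.03687439 328.47589368]
[279.69607078 184.29713917] [298.17642465 325.78283501]
[279.71941691 183.8466164 ] [298.31650149 323.07969838]
```

View pics/s28z.png

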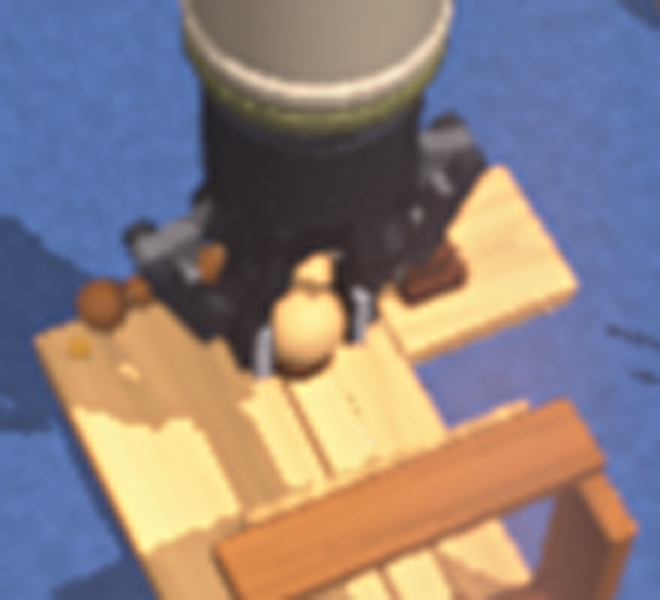

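View pics/wrist28.png

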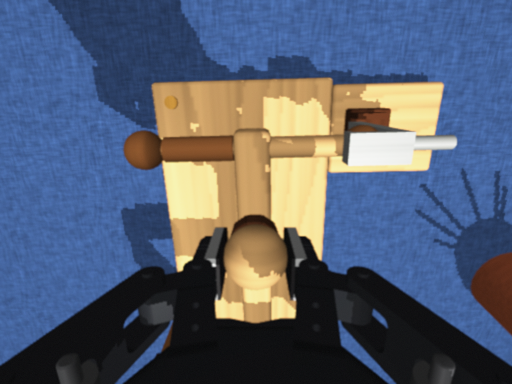

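```bash
python3 - <<'E'
from h import *
import pickle
d=pickle.load(open('s28.pkl','rb')); cp=np.load('cat.npy')
from fit import W
print('wrist seat',proj(d['wrist'],[W(cp,[-.036,.0183,.1141]),W(cp,[-.0366,.0181,.095])]))
for n,r in (('wrist',(150,320,200,320)),('scene',(150,215,255,310))):
    im=d[n]['pixels'][r[0]:r[1],r[2]:r[3]]
    cv2.imwrite(f'pics/{n}28y.png',cv2.cvtColor(cv2.resize(im,None,fx=5 if n=='wrist' else 9,fy=5 if n=='wrist' else 9,interpolation=cv2.INTER_CUBIC),cv2.COLOR_RGB2BGR))
E
```

```text
wrist seat [[255.15839962 256.75925014]
 [255.12332406 238.21489574]]
```

View pics/wrist28y.png

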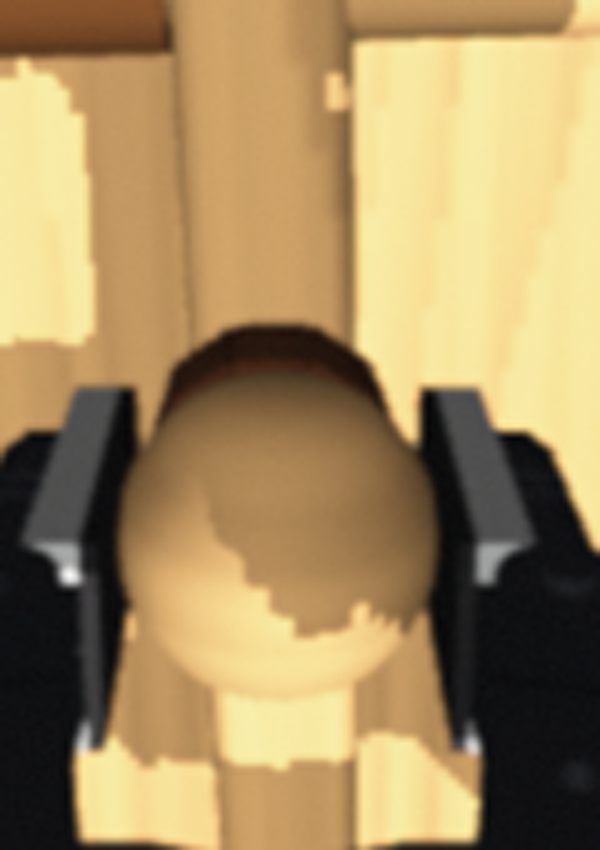

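View pics/scene28y.png

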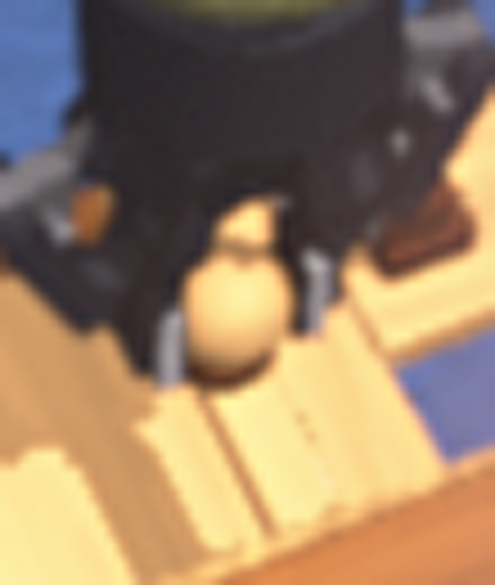

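```bash
python3 - <<'E'
from h import *
import pickle
d=pickle.load(open('s28.pkl','rb')); cp=np.load('cat.npy');a=cp[2]
def C(w):
    w=w-[cp[0],cp[1],0];return np.round([np.cos(a)*w[0]+np.sin(a)*w[1],-np.sin(a)*w[0]+np.cos(a)*w[1],w[2]],4)
Y=lambda u,v:(255+(u+.5)/9-.5,150+(v+.5)/9-.5)
s=d['scene']
for z in (.111,.114):
  for v in (313,320): print('ball scene',z,C(onz(s,Y(238,v),z)))
w=d['wrist']
for z in (.111,.114): print('ball wrist',C(onz(w,(200+279/5,150+533/5),z)))
# ring far outer edge in wrist: v=215 -> at ring top z .095 x = centre-14
for z in (.092,.095,.098): print('ring edge',C(onz(w,(255,215),z)))
E
```

```text
ball scene 0.111 [-0.0336  0.0204  0.111 ]
ball scene 0.111 [-0.0317  0.0195  0.111 ]
ball scene 0.114 [-0.032   0.0195  0.114 ]
ball scene 0.114 [-0.0301  0.0186  0.114 ]
ball wrist [-0.0341  0.0186  0.111 ]
ball wrist [-0.036   0.0186  0.114 ]
ring edge [-0.0503  0.0184  0.092 ]
ring edge [-0.0516  0.0184  0.095 ]
ring edge [-0.0529  0.0185  0.098 ]
```

Request:
step_arm([
  [0.2, 0.001, -0.0008, -0.002, 0],
  [0.2, 0.001, 0, -0.001, 0],
  [0.2, 0.001, 0, 0, 0],
  [0.2, 0.001, 0, 0, 0],
  [0.2, 0, 0, 0, 0],
  [0.2, 0, 0, 0, 0],
  [0.2, 0, 0, 0, 0],
  [0.2, 0, 0, 0, 0],
  [0.2, 0, 0, 0, 0],
  [0.2, 0, 0, 0, 0],
])

```text
clock: 41.1
tcp_pos: [0.5897, 0.0495, 0.2661]
tcp_rot: [-0.001, 0.695, -0.006, 0.719]
force: [0.5, -0.2, 2.5]
finger_gap: 0.378
```

```bash
python3 st.py c -36.2 18.3 110;  python3 - <<'E'
from h import *
for n in ('wrist','scene'):
    s=snap(n,n+'29'); print(np.round(monitor.get_state()['force'],2))
    r,f=((150,320,200,320),5) if n=='wrist' else ((150,215,255,310),9)
    cv2.imwrite(f'pics/{n}29y.png',cv2.cvtColor(cv2.resize(s['pixels'][r[0]:r[1],r[2]:r[3]],None,fx=f,fy=f,interpolation=cv2.INTER_CUBIC),cv2.COLOR_RGB2BGR))
E
```

```text
t 41.1 grasp [0.5952 0.0479 0.1112] cat [-0.0381  0.0177  0.1112] F [ 0.51 -0.15  2.52] gap 0.378 j7 1.53
x [ 0.035 -0.01  -0.999] yaw of y 1.5638
tool shift [0.0013 0.0006 0.0018]
[ 0.82 -0.16  3.92]
[-0.4  -0.14  3.21]
```

View pics/scene29y.png

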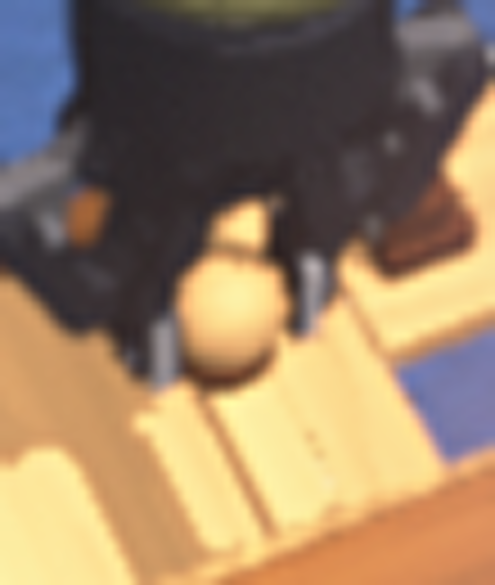

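View pics/wrist29y.png

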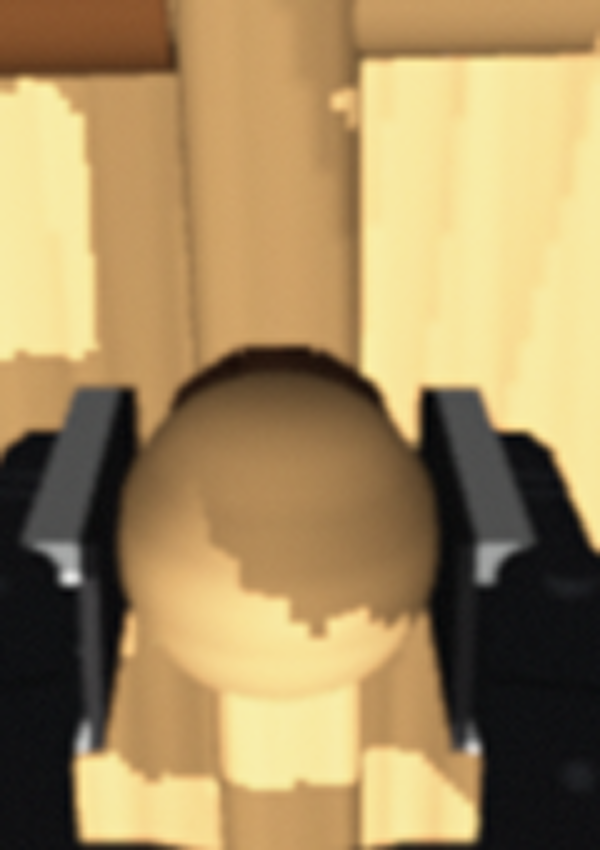

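Request:
step_arm([
  [0.2, -0.0005, 0, 0, 0],
  [0.2, 0, 0, 0, 0],
  [0.39, 0, 0, 0, 0],
  [0.4, 0, 0, 0, 0],
  [0.42, 0, 0, 0, 0],
  [0.45, 0, 0, 0, 0],
  [0.5, 0, 0, 0, 0],
  [0.55, 0, 0, 0, 0],
  [0.6, 0, 0, 0, 0],
  [0.6, 0, 0, 0, 0],
], newtons=20)

```text
clock: 42.45
tcp_pos: [0.5889, 0.0493, 0.2653]
tcp_rot: [-0.001, 0.696, -0.006, 0.718]
force: [-0.0, 0.2, 0.4]
finger_gap: 0.604
```

```bash
python3 st.py c -36.2 18.3 110;  python3 - <<'E'
from h import *
for n in ('wrist','scene'):
    s=snap(n,n+'30')
    r,f=((100,320,180,340),3) if n=='wrist' else ((150,215,255,310),9)
    cv2.imwrite(f'pics/{n}30y.png',cv2.cvtColor(cv2.resize(s['pixels'][r[0]:r[1],r[2]:r[3]],None,fx=f,fy=f,interpolation=cv2.INTER_CUBIC),cv2.COLOR_RGB2BGR))
E
```

```text
t 42.45 grasp [0.5939 0.0477 0.1104] cat [-0.0394  0.0176  0.1104] F [-0.03  0.24  0.43] gap 0.604 j7 1.53
x [ 0.032 -0.011 -0.999] yaw of y 1.5636
tool shift [0.0005 0.0008 0.0031]
```

View pics/scene30y.png

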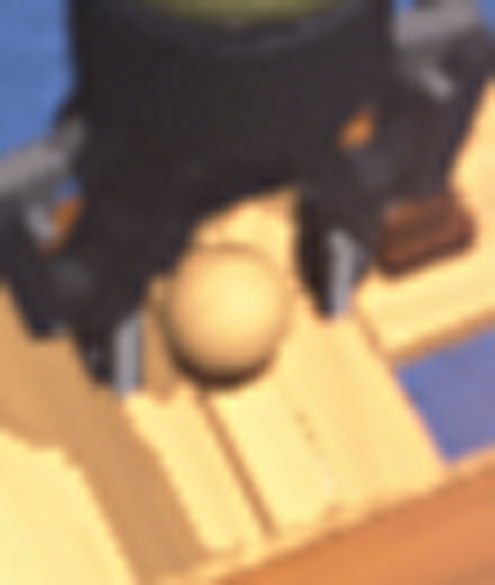

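View pics/wrist30y.png

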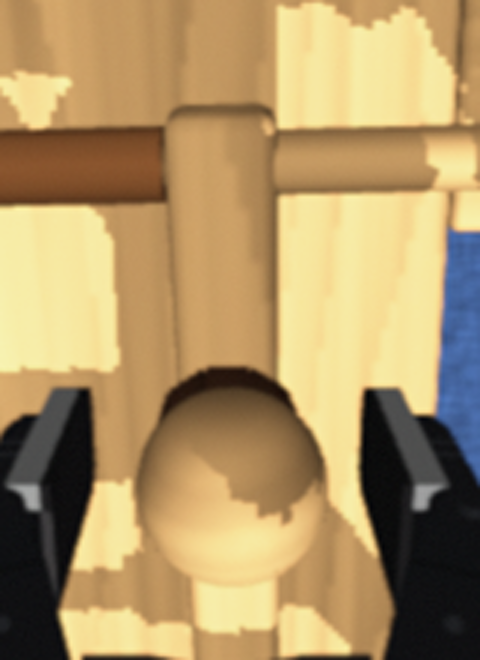

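Request:
step_arm([
  [0.6, -0.005, 0, 0, 0],
  [0.6, -0.015, 0, 0, 0],
  [0.65, -0.025, 0, 0, 0],
  [0.7, -0.03, 0, 0, 0],
  [0.7, -0.04, 0, 0, 0],
  [0.7, -0.04, -0.02, 0, 0],
  [0.7, 0, -0.05, 0, 0],
  [0.7, 0, -0.05, 0, 0],
  [0.7, 0, -0.05, 0, 0],
  [0.7, 0, -0.03, 0, 0],
])

```text
clock: 43.8
tcp_pos: [0.5817, -0.1522, 0.4384]
tcp_rot: [-0.003, 0.692, -0.004, 0.722]
force: [0.3, 1.3, -0.0]
finger_gap: 0.704
```

```bash
python3 st.py c -36.2 18.3 110;  python3 - <<'E'
from h import *
for n in ('wrist','scene','top'):
    s=snap(n,n+'31')
    if n=='scene': cv2.imwrite('pics/scene31y.png',cv2.cvtColor(cv2.resize(s['pixels'][140:280,190:350],None,fx=4.2,fy=4.2,interpolation=cv2.INTER_CUBIC),cv2.COLOR_RGB2BGR))
    if n=='top': cv2.imwrite('pics/top31y.png',cv2.cvtColor(cv2.resize(s['pixels'][115:245,160:300],None,fx=4.2,fy=4.2,interpolation=cv2.INTER_CUBIC),cv2.COLOR_RGB2BGR))
E
```

```text
t 43.8 grasp [ 0.5882 -0.1535  0.2836] cat [-0.0488 -0.1835  0.2836] F [ 0.34  1.3  -0.01] gap 0.704 j7 1.87
x [ 0.042 -0.009 -0.999] yaw of y 1.5694
tool shift [0.172  0.2036 0.0013]
```

View pics/scene31y.png

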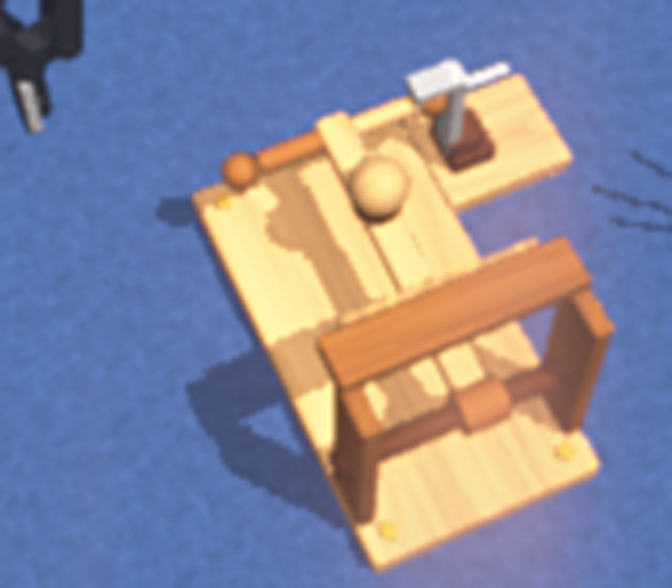

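View pics/top31y.png

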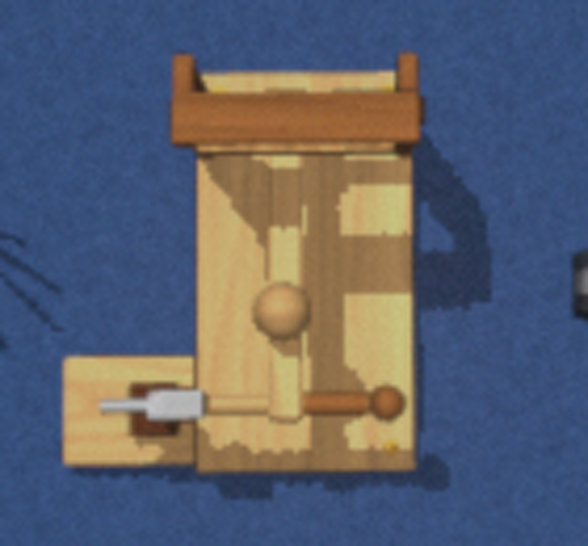

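View pics/scene31.png

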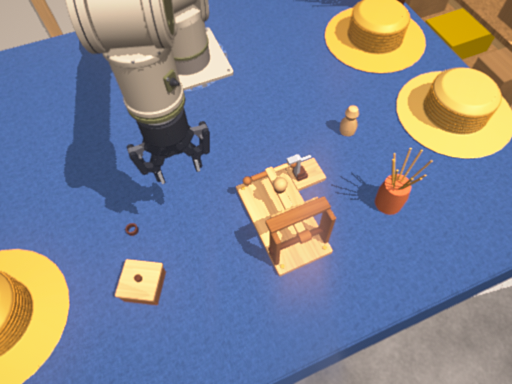

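Request:
step_arm([
  [0.7, 0, 0, 0, 0],
  [0.7, 0, 0, 0, 0],
  [0.7, 0, 0, 0, 0],
  [0.7, 0, 0, 0, 0],
  [0.7, 0, 0, 0, 0],
  [0.7, 0, 0, 0, 0],
  [0.7, 0, 0, 0, 0],
  [0.7, 0, 0, 0, 0],
  [0.7, 0, 0, 0, 0],
  [0.7, 0, 0, 0, 0],
])

```text
clock: 45.2
tcp_pos: [0.5825, -0.1471, 0.4388]
tcp_rot: [-0.004, 0.692, -0.001, 0.722]
force: [0.9, -0.6, -0.6]
finger_gap: 0.698
```

```bash
python3 - <<'E'
from h import *
from fit import W
cp=np.load('cat.npy')
P=[W(cp,[-.0364,.0184,.109])]
t=snap('top','top32');s=snap('scene','scene32')
print((proj(t,P)[0]-[160,115])*4.2,'obs 282,310', (proj(s,P)[0]-[190,140])*4.2,'obs 379,188')
b=cv2.imread('pics/top31.png').astype(int);c=cv2.imread('pics/top32.png').astype(int)
print('motion diff',abs(b-c)[160:225,195:265].mean(), abs(b-c)[230:380,20:100].mean())
E
```

```text
[283.13556232 309.74856603] obs 282,310 [376.57059332 185.41669164] obs 379,188
motion diff 1.935970695970696 2.2160555555555557
```

Both views put the ball within about 1–2 mm of the seat, and nothing has moved between the last two pictures. I'm handing the job in.

```bash
python3 -c "
from cell import workorder
print(workorder.finish_job())"
```

```text
the job is handed in; nothing more can be done
None
```

The catapult is cocked and loaded, and I handed the job in at about 45 s of the 62 s allowed.

**What I did:**
- I gripped the handle sleeve, drew the arm down and slid it in 0.5–2 mm steps until the ball end stopped against the catch stem.
- I then eased it up until the upward pull dropped from about 7 N to about 0 N. When I opened the fingers it stayed hooked.
- I took the ball from its stand, set it in the cup, released it and backed the gripper well clear.

**What the last checks showed:**
- **Hook:** the ball end sits under the lip, the stem looks upright, and the arm stayed drawn both with the fingers off and after loading.
- **Ball:** the top view puts it within about 1 mm of the computed seat and the scene view within about 2 mm. Two top views about 1.4 s apart differed only by noise.
- **Bystanders:** the doll, jar and box look where they were at the start. I judged this by eye and did not measure it.

**Doubts:**
- **Stem contact:** I saw it as the slide stopping short, because the sideways force stayed within about ±0.7 N sensor noise.
- **Ball before release:** the scene and wrist cameras disagreed by up to 4 mm, mostly in x. I shifted the ball about 2 mm before contact, and it settled into the cup.
- **Joint values:** I could not read `throw_arm` or `trigger` directly. From the handle height I estimate `throw_arm` at about 0.82 rad.

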